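# Load the soak bath and take a dip-gauge reading

## Task

Put the small amber vial and the tweezers into the white soak bath. Then take the gauge rod from its stand, slide it down the bath's sloping steel tube until its collar stops on the mouth, draw it right out, and finish still holding it in the air, level, with its black-ringed tip above the notepad, clear of the page but no more than a hand's length (20 cm) up, so that it can be read. Leave the timer, the oil bottle and the red marker where they are.

Things in the scene. Friction and masses are not known exactly. Their poses are not given: they have to be found in the camera images.
- vial_mid (a point): Middle (half-way up, 16 mm above its underside) of the loose amber vial with white cap, a cylinder 23 mm across and 32 mm tall, standing upright on the worktop; z up. About 14 g.
- tweezers_mid (a point): Middle of the loose steel tweezers lying flat on the worktop: 130 mm along its x, up to 16 mm wide along its y, 9 mm thick along its z (the point is half-way up, 4.5 mm above the worktop). About 25 g.
- bath_floor (a point): Centre of the inner floor of the fixed white soak bath's open basin with blue rim. Axes: z up, x and y along the basin's sides. Inside 130 mm along x and 180 mm along y; walls 5 mm thick, the rim 40 mm above this floor (floor 15 mm, rim 55 mm above the worktop). The gauge tube slopes up and away from the middle of its +y end; the tube's mouth is 209 mm along y and 82 mm up from this point.
- gauge_tube: Fixed steel guide tube of the bath, straight, blind at the bottom, sloping 35 degrees from level. Origin: centre of its open mouth, 97 mm above the worktop. Its z axis runs along the tube's axis, up and outward from the mouth (so the rod goes in along -z); its x axis is level. Bore 14 mm, flared to 21 mm over the last 15 mm at the mouth; mouth rim 29 mm outside diameter; 121 mm deep, so that the collar meets the rim before the tip meets the bottom.
- stand: Fixed rod stand: aluminium base plate 190 x 60 x 6 mm with two grey forked posts (tops 68 mm above the worktop, 29 mm wide) on which the gauge rod lies level, loose in the open-topped forks; lift it straight up. Origin on the worktop under the rod's handle centre, x axis along the rod towards its tip; the posts are at x = -48 mm and +100 mm.
- gauge_rod: The loose gauge rod (80 g, balance point about 20 mm from the handle's centre towards the tip). Origin at the centre of its orange handle, on the rod's axis, the same point as rod_grip; x along the rod towards the tip.
- rod_grip (a point): Centre of the gauge rod's orange handle (60 mm along the rod's x, 14 mm wide along y, 18 mm high along z), 55 mm above the worktop on the stand. x points along the rod to the tip, z is up on the stand. Behind the handle is a square tail (8 mm, to x = -67 mm), before it a 10 mm neck, the brass collar and the shaft.
- rod_collar (a point): Point on the rod's axis on the tip-side face of the brass collar (disc 30 mm across, 6 mm thick), 56 mm from the handle's centre towards the tip; this face comes to rest on the tube's mouth.
- rod_tip (a point): Tip of the rod's steel shaft (8 mm diameter, 115 mm long from the collar's face, black rings near the tip), 171 mm from the handle's centre along the rod's x.
- notepad_mid (a point): Centre of the upper face of the fixed white notepad lying on the worktop, 128 mm along its x, 90 mm along its y, face 9 mm above the worktop; z up.
- timer: Bystander: loose white timer, 56 x 70 x 20 mm, origin at the centre of its underside. To be left alone.
- oil_bottle: Bystander: loose brown oil bottle with black cap, 31 mm across and 76 mm tall, origin at the centre of its underside. To be left alone.
- marker_2: Bystander: loose white and red marker pen lying down, 137 x 12 x 13 mm, origin at the centre of its underside. To be left alone.
- vial: The same vial; origin at the centre of its underside.
- tweezers: The same tweezers; origin at the centre of the underside.
- bath: The same fixed soak bath as a whole: its origin lies on the worktop under the middle of the basin's +y end; basin to -y of it, sloping tube to +y.
- notepad: The same fixed notepad; origin at the centre of its underside.

How it is judged:
On the way, in this order (a step that is already met when the one before it is completed fails the run):
1. the vial and the tweezers both lie in the bath, let go (x of vial_mid in the frame of bath_floor between -0.065 and 0.065 m and y of vial_mid in the frame of bath_floor between -0.09 and 0.09 m and z of vial_mid in the frame of bath_floor between -0.005 and 0.035 m and x of tweezers_mid in the frame of bath_floor between -0.065 and 0.065 m and y of tweezers_mid in the frame of bath_floor between -0.09 and 0.09 m and z of tweezers_mid in the frame of bath_floor between -0.005 and 0.035 m and contact force between the fingers and vial below 0.1 N and contact force between the fingers and tweezers below 0.1 N), for 0.2 s.
2. the rod is in the tube with its collar stopped on the mouth (face within 4 mm of it) (z of rod_collar in the frame of gauge_tube below 0.004 m and distance between rod_collar and gauge_tube below 0.008 m and angle between the x axis of rod_grip and the z axis of gauge_tube, either way round below 0.12 rad), for 0.2 s.
3. the rod is drawn right out of the tube (z of rod_tip in the frame of gauge_tube above 0.01 m and contact force between the fingers and gauge_rod above 0.5 N), for 0.1 s.
At the end, for the whole second after the job is handed in: The vial and tweezers lie in the basin; the rod is held still by the fingers and touches nothing else, level within about 10 degrees, its tip above the page of the notepad (128 x 90 mm), 20 to 200 mm over it (x of vial_mid in the frame of bath_floor between -0.065 and 0.065 m and y of vial_mid in the frame of bath_floor between -0.09 and 0.09 m and z of vial_mid in the frame of bath_floor between -0.005 and 0.035 m and x of tweezers_mid in the frame of bath_floor between -0.065 and 0.065 m and y of tweezers_mid in the frame of bath_floor between -0.09 and 0.09 m and z of tweezers_mid in the frame of bath_floor between -0.005 and 0.035 m and angle between rod_grip's own x axis and vertical between 1.4 and 1.74 rad and x of rod_tip in the frame of notepad_mid between -0.064 and 0.064 m and y of rod_tip in the frame of notepad_mid between -0.045 and 0.045 m and z of rod_tip in the frame of notepad_mid between 0.02 and 0.2 m and linear speed of gauge_rod below 0.03 m/s and contact force between the fingers and gauge_rod above 0.5 N and contact force between gauge_rod and bath below 0.1 N and contact force between gauge_rod and gauge_tube below 0.1 N and contact force between gauge_rod and stand below 0.1 N and contact force between gauge_rod and notepad below 0.1 N); the arm keeps its last pose, push and grip.
It fails at once if the timer is disturbed (moved more than 30 mm) (distance of timer from where it was at the start of the episode above 0.03 m).
It fails at once if the oil bottle is disturbed (moved more than 30 mm) (distance of oil_bottle from where it was at the start of the episode above 0.03 m).
It fails at once if the red marker is disturbed (moved more than 30 mm) (distance of marker_2 from where it was at the start of the episode above 0.03 m).
It also fails if it takes over 72 s, if anything falls off the work surface, if the arm or the gripper's body presses on something with over 40 N, if the wrist force passes 120 N, or if a joint passes its speed limit or range.

## Robot

A 6-joint arm with a two-finger parallel gripper is mounted at the origin on a cart in front of the work surface, level with it; the furniture and walls round the work are solid. World frame = base frame: x ahead of the robot, y to its left, z up, the work surface at z = 0. Lengths are in m, angles in rad, forces in N, time in s.
With the tool pointing down it reaches from about 0.3 to 1 m from the base axis. Payload 5.1 kg.
Tool frame: the origin (TCP) lies midway between the tips of the shut fingers; the grasp point (between the pads) lies 19 mm behind it; z points along the fingers, y is the direction in which the jaws open and shut (so a half turn about z gives the same grasp; the last joint's range is limited). The gripper opens to 95 mm and grips with 3 to 60 N. Pads are 20 mm wide; open, the fingers measure 119 mm over their backs; the gripper's body (75 mm by 180 mm) begins 59 mm behind the grasp point.
Start: joints at [-1.222, 0.124, 1.65, -0, 1.367, -0.083], TCP at [0.272, -0.59, 0.193] pointing down, gripper open.
Joint ranges: [-2.61, 2.61], [-1.02, 2.33], [0.03, 2.71], [-1.35, 4.49], [0.32, 2.68], [-2.91, 2.91]. Speed limits (rad/s): [2.57, 2.57, 3.14, 3.14, 3.14, 3.14].

## Interface

Orientations are given as a 3x3 rotation matrix whose columns are the frame's x, y, z axes.
In Python, from workcell import r, vision, job gives the robot as it stands. The module is installed in compiled form; this text tells all that it offers.
- The arm moves only by the tool servo_tool, never from a script. Its argument "motion" is a list that holds one entry, the list of rows, each a list of 5 numbers: the finger opening in mm, from 0 to 95.1, then the shift along the tool's x, y, z in units of 40 mm (1.0 is 40 mm), then the turn about the tool's z in degrees. In form: [[[jaw, dx, dy, dz, turn], ...]]. A call has 1 to 10 rows; each row shifts and turns the pose as measured when the row begins, along the tool's axes as they then stand; what a row does not reach is not made up. A row lasts 1/12 s, in which the tool goes at most 41.7 mm and 7.16 degrees, less where a joint would pass 70% of its speed; a pose out of reach is approached as far as the arm can. A call is refused whole if a number of a shift passes 1 or a number of a turn 7.16, either way. A call with a gripper value outside its range is refused whole. The fingers move at their own pace and stop on an object; the grip force is fixed at half the most. Time passes only in rows, so rows that do not move let the fingers close. It gives the time, the measured TCP pose, the force and the opening at its end, in the units of the state.
- r.sense(): the state, without advancing time (a new reading comes with each control period).
- vision.camera(name): name is "side" or "top"; returns a dict with "img" (384x512x3 uint8, blue, green, red), "mtx" (3x3 intrinsics, pixels), "k1" (the pictures are not rectified: a ray, as slopes to the right and down, at radius r is drawn at 1 + k1 r^2 times it, then the intrinsics apply), "world_from_camera" (4x4, takes a point from camera to world coordinates). Camera axes: x right, y up, looking along -z (the intrinsics and any distortion apply to the point x, -y, -z); pixel columns grow to the right and rows downward; lengths in m; the calibration is good to about 2 mm. A picture is of the moment at which its call begins. There is no depth.
- job.sign_off(): hands the job in, once; it reports no verdict.
The state is a dict: "time_s": time; "joints": joint angles; "dq": joint speeds; "effort": joint torques, N m; "tool_pos": TCP position; "orientation": TCP orientation; "contact_force": force on the tool from outside, world axes, zero at the start; "wrist_torque": the same for the moment, N m; "opening": finger opening in m.
Only numpy, scipy, OpenCV 4.12 (cv2) and the standard library are available. Lean on these libraries where they do the work, as an engineer would, in place of code of your own. Each camera call takes 0.05 s, during which the arm holds its last target.

## Working session

There is one attempt and no reset: what is moved stays moved. The work goes in short steps, Python scripts to look and compute and a tool call to move; the robot and the scene stay as the last step left them, time stands still between calls to the robot, and variables do not carry over. Pictures are saved under pics/ and viewed, and the job is handed in when it is done.

Besides the shell and the picture viewer there is one more tool, called after "Call:" as name(argument=value, ...) on one line, values as JSON. servo_tool: Moves the arm, as the interface text tells. Its arguments: {"type":"object","properties":{"motion":{"type":"array"}},"required":["motion"]}

```bash
mkdir -p pics
python3 - <<'E'
from workcell import r, vision, job
import cv2
s=r.sense(); print(s)
for n in ("side","top"):
    c=vision.camera(n); cv2.imwrite(f"pics/{n}0.png",c["img"]); print(n,c["mtx"],c["k1"],c["world_from_camera"])
E
```

```text
{'time_s': 0.0, 'joints': array([-1.22158561e+00,  1.24502255e-01,  1.65165500e+00, -3.36249618e-05,
        1.36748713e+00, -8.26232441e-02]), 'dq': array([ 0.00072966,  0.00110657,  0.00052178, -0.00081634, -0.0001915 ,
        0.00043424]), 'effort': array([-3.99384726e-04, -4.17605746e+01, -3.59930563e+01,  7.75039382e-02,
        4.93421650e-02, -1.68535735e-04]), 'tool_pos': array([ 0.27176653, -0.58971264,  0.19150017]), 'orientation': array([[ 9.08196890e-01,  4.18542556e-01, -7.32957810e-04],
       [ 4.18543176e-01, -9.08194878e-01,  1.91662805e-03],
       [ 1.36521874e-04, -2.04745012e-03, -9.99997895e-01]]), 'contact_force': array([ 0.7836609 , -0.1765362 ,  0.48770354]), 'wrist_torque': array([-0.02649729, -0.02753279,  0.04968125]), 'opening': 0.09530761690206548}
side [[463.86885083   0.         256.29612311]
 [  0.         463.86885083 189.04531533]
 [  0.           0.           1.        ]] -0.13108724713226189 [[-0.88269922  0.21769369 -0.41647514 -0.0899253 ]
 [-0.46964747 -0.43982644  0.76549589  1.07418326]
 [-0.01653315  0.87129912  0.49047375  0.75676684]
 [ 0.          0.          0.          1.        ]]
top [[458.88400943   0.         254.38889444]
 [  0.         458.88400943 183.33634515]
 [  0.           0.           1.        ]] -0.006891983567995551 [[ 0.07709557  0.97255131 -0.21954549  0.22994823]
 [-0.99702091  0.07572426 -0.01466743  0.00217247]
 [ 0.00236009  0.22002224  0.975492    1.32221054]
 [ 0.          0.          0.          1.        ]]
```

View pics/side0.png

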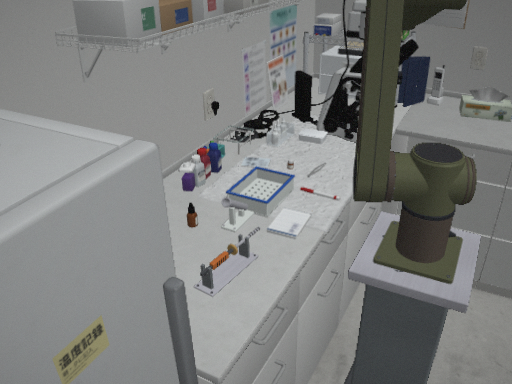

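View pics/top0.png

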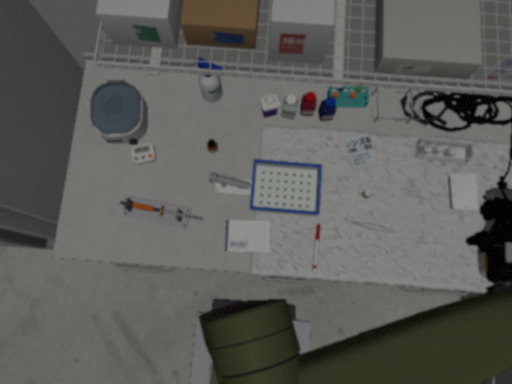

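```bash
cat > h.py <<'E'
from workcell import r, vision, job
import cv2, numpy as np
def cam(n): return vision.camera(n)
def ray(c,px):
    p=(np.array(px,float)-c["mtx"][:2,2])/c["mtx"][0,0]
    q=p.copy()
    for _ in range(20): q=p/(1+c["k1"]*(q@q))
    M=c["world_from_camera"]
    d=M[:3,:3]@np.array([q[0],-q[1],-1.]); return M[:3,3],d
def onz(c,px,z):
    o,d=ray(c,px); return o+d*(z-o[2])/d[2]
def proj(c,P):
    M=c["world_from_camera"]; p=M[:3,:3].T@(np.array(P,float)-M[:3,3]); s=np.array([p[0],-p[1]])/-p[2]
    s=s*(1+c["k1"]*(s@s)); return s*c["mtx"][0,0]+c["mtx"][:2,2]
def tri(c1,p1,c2,p2):
    o1,d1=ray(c1,p1);o2,d2=ray(c2,p2);d1/=np.linalg.norm(d1);d2/=np.linalg.norm(d2)
    t=np.linalg.lstsq(np.c_[d1,-d2],o2-o1,rcond=None)[0]
    a=o1+t[0]*d1;b=o2+t[1]*d2; return (a+b)/2,np.linalg.norm(a-b)
def crop(c,name,x0,y0,w,h,k):
    im=cv2.resize(c["img"][y0:y0+h,x0:x0+w],None,fx=k,fy=k,interpolation=cv2.INTER_CUBIC)
    for x in range((x0+9)//10*10,x0+w,10):
        cv2.putText(im,str(x),((x-x0)*k,8),0,.3,(0,0,255)); cv2.line(im,((x-x0)*k,9),((x-x0)*k,13),(0,0,255))
    for y in range((y0+9)//10*10,y0+h,10):
        cv2.putText(im,str(y),(0,(y-y0)*k+3),0,.3,(0,0,255))
    cv2.imwrite("pics/"+name+".png",im)
E
python3 - <<'E'
from h import *
c=cam("top"); crop(c,"t1",110,130,160,120,5); crop(c,"t2",240,130,160,120,5)
c=cam("side"); crop(c,"s1",180,190,130,105,6); crop(c,"s2",220,140,130,100,6)
E
```

```text
(no output)
```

View pics/t1.png

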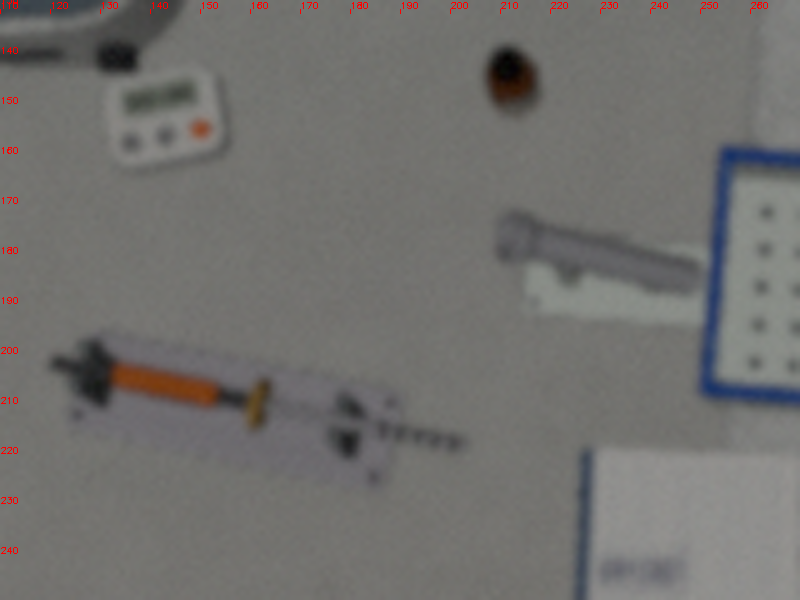

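View pics/t2.png

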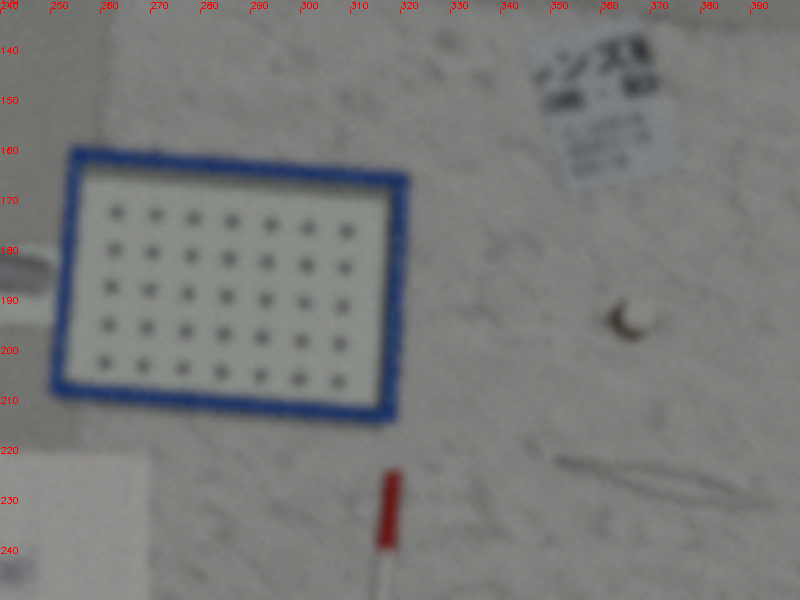

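View pics/s1.png

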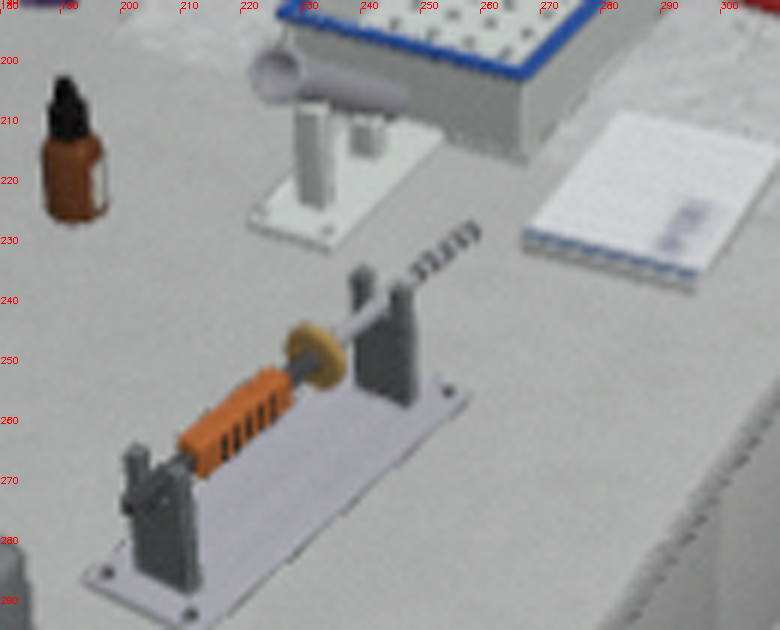

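View pics/s2.png

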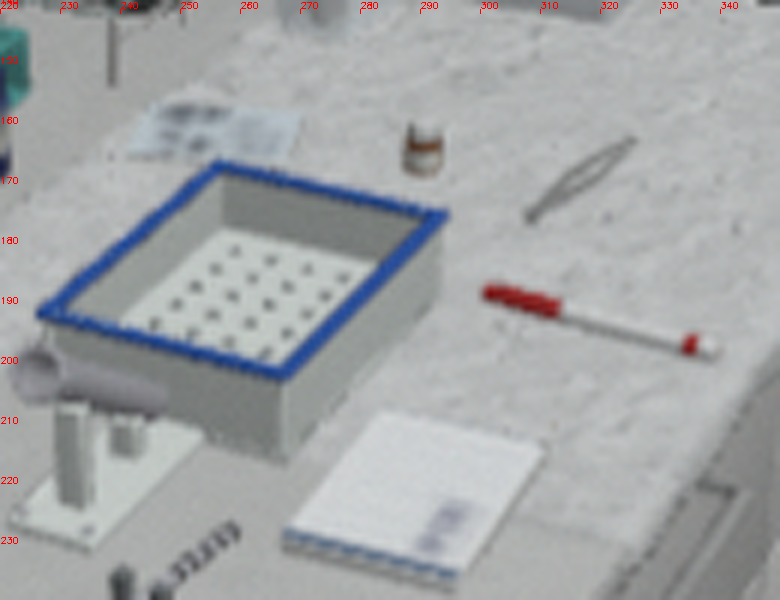

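```bash
cat > m.py <<'E'
from h import *
T=cam("top");S=cam("side")
def mask(c,lo,hi,box):
    h=cv2.cvtColor(c["img"],cv2.COLOR_BGR2HSV); m=cv2.inRange(h,lo,hi); z=np.zeros_like(m); x0,y0,x1,y1=box; z[y0:y1,x0:x1]=m[y0:y1,x0:x1]; return z
m=mask(T,(5,150,80),(15,255,255),(125,190,157,225)); ys,xs=np.nonzero(m); pt=(xs.mean(),ys.mean())
ms=mask(S,(5,130,80),(15,255,255),(200,245,235,275)); ys,xs=np.nonzero(ms); ps=(xs.mean(),ys.mean())
print("handle",pt,ps,onz(T,pt,.06),tri(T,pt,S,ps))
# handle rect
print(cv2.minAreaRect(cv2.findNonZero(m)))
mb=mask(T,(105,140,50),(130,255,255),(240,150,330,220))
rc=cv2.minAreaRect(cv2.findNonZero(mb)); print("rim",rc); B=[onz(T,p,.055) for p in cv2.boxPoints(rc)]; B=np.array(B); print(B, np.linalg.norm(B[0]-B[1]),np.linalg.norm(B[1]-B[2]))
print("tip",onz(T,(202,218.5),.055), tri(T,(202,218.5),S,(258.5,227.5)))
print("tail",onz(T,(120.5,202.5),.055))
print("mouth",tri(T,(211.5,177),S,(225,202)), onz(T,(211.5,177),.097))
print("tubeend",onz(T,(249,185),.055))
print("vial top",onz(T,(366.5,193.5),.032),tri(T,(366.5,193.5),S,(290,161)),'side bottom',onz(S,(290,168.5),.0))
for a in ((350.5,221.5),(394,231)): print("tw top",onz(T,a,.005))
for a in ((306.5,177),(324,163)): print("tw side",onz(S,a,.005))
for a in ((227,220),(270,220),(225,250)): print("pad",onz(T,a,.009))
for a in ((267.5,230),(296,236),(283,209.5),(310,216)): print("pad s",onz(S,a,.009))
print("marker",onz(T,(318.5,224),.01),onz(T,(315,268),.01)); print("bottle",onz(T,(211,144),.07)); print("timer", onz(T,(143,154),.02))
E
python3 m.py
```

```text
handle (np.float64(142.42307692307693), np.float64(206.46153846153845)) (np.float64(218.9855072463768), np.float64(259.42028985507244)) [0.42390865 0.32722882 0.06      ] (array([0.42412485, 0.3283273 , 0.05456651]), np.float64(0.0013357059645984456))
((142.4058837890625, 206.42352294921875), (21.367652893066406, 3.6878182888031006), 12.528807640075684)
rim ((286.1586608886719, 186.59658813476562), (67.68206787109375, 48.830745697021484), 4.763641834259033)
[[ 0.44344641  0.02685183  0.055     ]
 [ 0.58508338  0.02642359  0.055     ]
 [ 0.58346883 -0.16704474  0.055     ]
 [ 0.44218626 -0.16205221  0.055     ]] 0.14163762275199374 0.1934750624144495
tip [0.40383467 0.15882055 0.055     ] (array([0.40385942, 0.15901319, 0.05229899]), np.float64(0.0007362233515226262))
tail [0.43107932 0.39129485 0.055     ]
mouth (array([0.51675732, 0.14048178, 0.09201311]), np.float64(0.0026898928560357064)) [0.51433433 0.13935115 0.097     ]
tubeend [0.50915556 0.03605077 0.055     ]
vial top [ 0.51548695 -0.30161373  0.032     ] (array([ 0.5179673 , -0.30285592,  0.02532057]), np.float64(0.0020925785900066792)) side bottom [ 0.514638   -0.29411695  0.        ]
tw top [ 0.43520965 -0.26374483  0.005     ]
tw top [ 0.41733913 -0.38963877  0.005     ]
tw side [ 0.43266991 -0.25107903  0.005     ]
tw side [ 0.4173678  -0.38092462  0.005     ]
pad [0.41139678 0.09225151 0.009     ]
pad [ 0.42099351 -0.03129047  0.009     ]
pad [0.32547504 0.09018281 0.009     ]
pad s [0.40503158 0.10244596 0.009     ]
pad s [0.32070078 0.09334677 0.009     ]
pad s [ 0.41249517 -0.01689031  0.009     ]
pad s [ 0.32500015 -0.01948284  0.009     ]
marker [ 0.42007935 -0.1711311   0.01      ] [ 0.29484082 -0.16711416  0.01      ]
bottle [0.61683658 0.1532479  0.07      ]
timer [0.58599477 0.35633208 0.02      ]
```

```bash
cat >> h.py <<'E'
def go(x,y,z,yaw=None):
    """yaw: desired angle of tool y axis, deg"""
    s=r.sense(); R=s["orientation"]; p=s["tool_pos"]
    d=R.T@(np.array([x,y,z])-p)/.04
    a=np.degrees(np.arctan2(R[1,1],R[0,1]))
    print("pos",p.round(4),"yaw %.1f tilt %.2f t %.1f"%(a,np.degrees(np.arccos(-R[2,2])),s["time_s"]),"F",s["contact_force"].round(1),"op %.4f"%s["opening"])
    t=None if yaw is None else -((yaw-a+180)%360-180)
    print("units",d.round(2),"turn",t)
E
python3 - <<'E'
from h import *
T=cam("top");S=cam("side")
B=np.array([onz(T,p,.055) for p in ((254,159.5),(321.5,165.5),(318,214),(250,208.5))]); print(B)
Bs=np.array([onz(S,p,.055) for p in ((256.5,167.5),(294,175.5),(267,203),(226.5,192))]); print(Bs)
for c in (B,Bs): print(c.mean(0),[np.linalg.norm(c[i]-c[(i+1)%4]).round(4) for i in range(4)])
ay=(B[0]+B[3]-B[1]-B[2]);ay/=np.linalg.norm(ay);print("ay",ay, B.mean(0)+.209*ay)
go(.4255,-.322,.1,-7.8)
E
```

```text
[[ 0.58484773  0.02773305  0.055     ]
 [ 0.58212454 -0.1659309   0.055     ]
 [ 0.44147951 -0.1624898   0.055     ]
 [ 0.44227768  0.02790068  0.055     ]]
[[ 0.57472719 -0.15178187  0.055     ]
 [ 0.43829188 -0.15458265  0.055     ]
 [ 0.43877332  0.03850664  0.055     ]
 [ 0.57902473  0.03562199  0.055     ]]
[ 0.51268236 -0.06819675  0.055     ] [np.float64(0.1937), np.float64(0.1407), np.float64(0.1904), np.float64(0.1426)]
[ 0.50770428 -0.05805897  0.055     ] [np.float64(0.1365), np.float64(0.1931), np.float64(0.1403), np.float64(0.1875)]
ay [ 9.16853613e-03  9.99957968e-01 -5.78134903e-16] [0.51459859 0.14079447 0.055     ]
pos [ 0.272  -0.5902  0.1926] yaw -65.3 tilt 0.02 t 0.4 F [-0.1 -0.2  0.1] op 0.0950
units [ 6.29 -4.48  2.32] turn -57.45854230779673
```

Call:
servo_tool(motion=[[[40,0,0,0,-7.1],[40,0,0,0,-7.1],[40,0,0,0,-7.1],[40,0,0,0,-7.1],[40,0,0,0,-7.1],[40,0,0,0,-7.1],[40,0,0,0,-7.1],[40,0,0,0,-7.1]]])

```text
time_s: 1.07
tool_pos: [0.272, -0.5902, 0.1925]
orientation: [[0.134, 0.991, -0.0], [0.991, -0.134, 0.0], [0.0, -0.0, -1.0]]
contact_force: [0.2, -0.8, -0.5]
opening: 0.0473
```

Run:
```python
from h import *
T=cam("top");S=cam("side")
def quad(c,box,z):
    h=cv2.cvtColor(c["img"],cv2.COLOR_BGR2HSV); m=cv2.inRange(h,(105,140,50),(130,255,255)); k=np.zeros_like(m); x0,y0,x1,y1=box; k[y0:y1,x0:x1]=m[y0:y1,x0:x1]
    hull=cv2.convexHull(cv2.findNonZero(k))
    q=cv2.approxPolyN(hull,4,ensure_convex=True)[0] if hasattr(cv2,"approxPolyN") else cv2.approxPolyDP(hull,5,True)[:,0]
    W=np.array([onz(c,p,z) for p in q.astype(float)]); print(q.tolist(),W.round(4).tolist(),W.mean(0),[np.linalg.norm(W[i]-W[(i+1)%len(W)]).round(4) for i in range(len(W))])
quad(T,(240,150,330,220),.055); quad(S,(220,160,300,210),.055)
for z in (.1,.19): print(proj(T,[.4255,-.322,z]),proj(S,[.4255,-.322,z]))
go(.4255,-.322,.1,-7.8)
```

```text
[[318, 214], [250, 208], [255, 159], [321, 165]] [[0.4415, -0.1625, 0.055], [0.4437, 0.028, 0.055], [0.5866, 0.025, 0.055], [0.5835, -0.1644, 0.055]] [ 0.51380289 -0.06848113  0.055     ] [np.float64(0.1905), np.float64(0.1429), np.float64(0.1895), np.float64(0.142)]
[[266, 203], [225, 192], [256, 167], [294, 175]] [[0.4414, 0.0398, 0.055], [0.5832, 0.0377, 0.055], [0.578, -0.1543, 0.055], [0.4397, -0.1578, 0.055]] [ 0.51056411 -0.05866296  0.055     ] [np.float64(0.1418), np.float64(0.1921), np.float64(0.1383), np.float64(0.1976)]
[379.40382429 221.83139882] [317.21928924 144.69526851]
[389.08502197 216.83875938] [318.3890389 120.3503871]
pos [ 0.272  -0.5902  0.1925] yaw -8.0 tilt 0.02 t 1.2 F [ 0.5 -0.2 -0.1] op 0.0416
units [7.17 2.86 2.32] turn -0.2396864187881249
```

Call:
servo_tool(motion=[[[30,0.9,0.37,0.2,0],[30,0.9,0.37,0.2,0],[30,0.9,0.37,0.2,0],[30,0.9,0.37,0.2,0],[30,0.9,0.37,0.2,0],[30,0.9,0.37,0.2,0],[30,0.9,0.37,0.2,0],[30,0.9,0.3,0.2,0]]])

```text
time_s: 1.83
tool_pos: [0.4341, -0.3223, 0.1285]
orientation: [[0.184, 0.983, 0.004], [0.983, -0.184, -0.009], [-0.008, 0.006, -1.0]]
contact_force: [0.7, 0.3, -0.6]
opening: 0.0303
```

Run:
```python
from h import *
T=cam("top");S=cam("side")
go(.4255,-.322,.1,-7.8)
p=r.sense()["tool_pos"]; print(proj(T,p),proj(S,p))
crop(S,"s3",270,90,100,100,6);crop(T,"t3",330,180,100,100,6)
```

```text
pos [ 0.4343 -0.319   0.1267] yaw -10.2 tilt 0.33 t 1.9 F [ 0.9 -0.4  0.7] op 0.0300
units [-0.11 -0.2   0.67] turn -2.425887418488287
[381.04113291 217.03578436] [314.87042062 137.45909429]
```

View pics/s3.png

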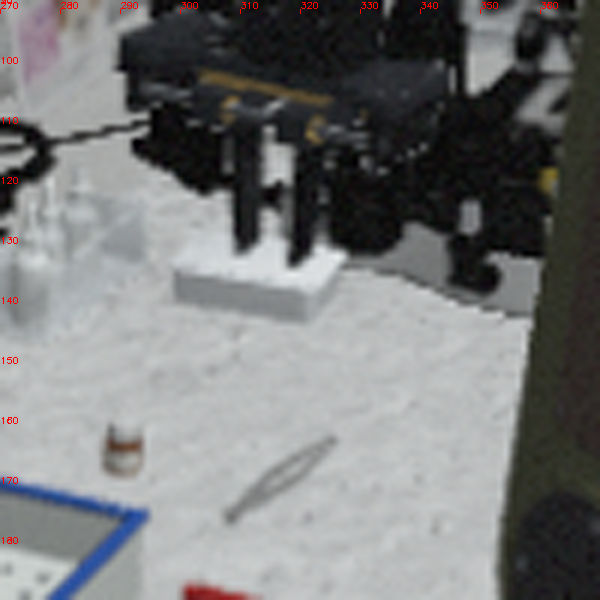

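View pics/t3.png

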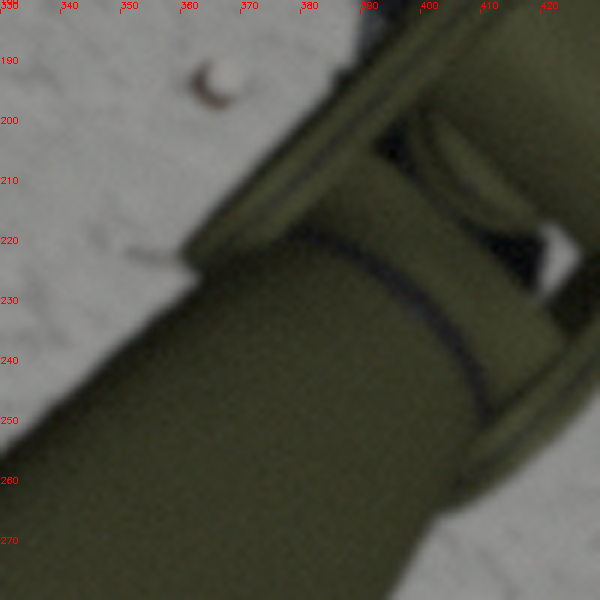

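Call:
servo_tool(motion=[[[30,-0.1,-0.2,0.5,-2],[30,0,0,0.5,0],[30,0,0,0.5,0],[30,0,0,0.2,0],[30,0,0,0,0]]])

```text
time_s: 2.35
tool_pos: [0.4278, -0.3241, 0.06]
orientation: [[0.15, 0.989, 0.006], [0.989, -0.15, -0.012], [-0.011, 0.008, -1.0]]
contact_force: [-1.0, 0.0, 0.3]
opening: 0.03
```

Run:
```python
from h import *
S=cam("side")
go(.4255,-.322,.1,-7.8)
p=r.sense()["tool_pos"]; print(proj(S,p),proj(S,p+[0,0,.02]))
crop(S,"s4",270,90,100,100,6)
```

```text
pos [ 0.4279 -0.3243  0.0606] yaw -8.6 tilt 0.80 t 2.4 F [-0.3  0.6 -0.5] op 0.0302
units [ 0.04 -0.06 -0.99] turn -0.8065984701423474
[316.30747691 154.59445237] [316.56136847 149.41393742]
```

View pics/s4.png

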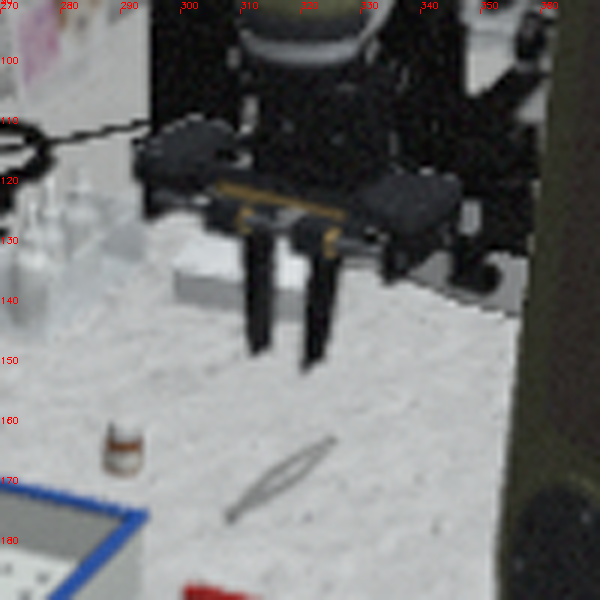

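Call:
servo_tool(motion=[[[30,0,-0.05,0.3,-0.8],[30,0,0,0.3,0],[30,0,0,0.3,0],[30,0,0,0,0]]])

```text
time_s: 2.73
tool_pos: [0.4278, -0.328, 0.0257]
orientation: [[0.138, 0.99, 0.012], [0.99, -0.138, -0.017], [-0.016, 0.014, -1.0]]
contact_force: [-0.7, 0.9, -0.4]
opening: 0.0302
```

Run:
```python
from h import *
S=cam("side")
go(.4255,-.322,.003,-7.8)
p=r.sense()["tool_pos"]; print(proj(S,p),proj(S,p+[0,0,.02]))
crop(S,"s5",270,100,100,100,6)
```

```text
pos [ 0.4284 -0.3284  0.0267] yaw -7.9 tilt 1.28 t 2.8 F [0.4 0.9 0.4] op 0.0299
units [ 0.16 -0.1   0.59] turn -0.13824868902776188
[316.18482413 162.75221327] [316.43812502 157.6782915 ]
```

View pics/s5.png

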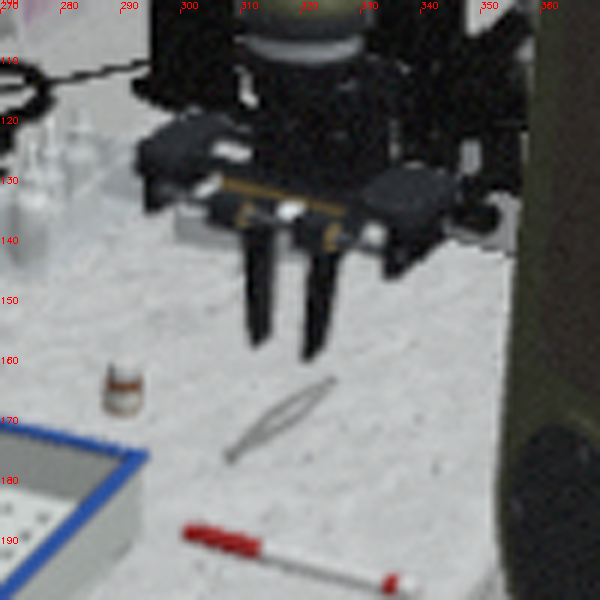

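Call:
servo_tool(motion=[[[30,0.1,-0.1,0.2,0],[30,0.05,0,0.2,0],[30,0,0,0.1,0],[30,0,0,0,0]]])

```text
time_s: 3.12
tool_pos: [0.4259, -0.3222, 0.0055]
orientation: [[0.139, 0.99, 0.014], [0.99, -0.138, -0.02], [-0.017, 0.017, -1.0]]
contact_force: [-1.4, -0.1, 0.9]
opening: 0.0297
```

Run:
```python
from h import *
S=cam("side")
go(.4255,-.322,.003,-7.8)
p=r.sense()["tool_pos"]; print(proj(S,p),proj(S,p+[0,0,.02]))
crop(S,"s6",270,100,100,100,6)
```

```text
pos [ 0.426  -0.3223  0.0058] yaw -8.0 tilt 1.39 t 3.2 F [-0.1 -0.3  0.4] op 0.0299
units [ 0.01 -0.01  0.07] turn -0.15107566247900195
[315.9143146 168.8217037] [316.16766845 163.79519388]
```

View pics/s6.png

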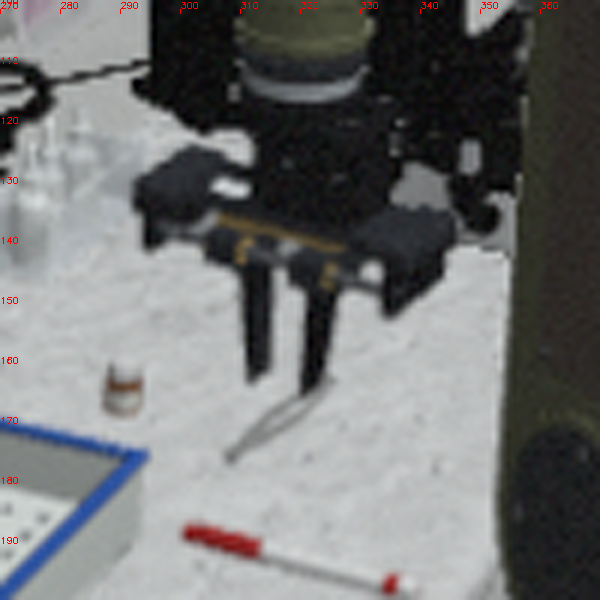

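Call:
servo_tool(motion=[[[30,0,0,0.1,0],[30,0,0,0.1,0]]])

```text
time_s: 3.33
tool_pos: [0.4271, -0.3232, -0.0014]
orientation: [[0.138, 0.99, 0.016], [0.99, -0.138, -0.021], [-0.019, 0.019, -1.0]]
contact_force: [0.8, 0.2, 0.5]
opening: 0.0301
```

Run:
```python
from h import *
go(.4255,-.322,.003,-7.8)
```

```text
pos [ 0.4271 -0.3232 -0.0014] yaw -7.9 tilt 1.54 t 3.3 F [0.8 0.2 0.5] op 0.0301
units [ 0.02 -0.04 -0.11] turn -0.13481536185963705
```

Call:
servo_tool(motion=[[[30,0,0,0.1,0],[30,0,0,0,0]]])

```text
time_s: 3.5
tool_pos: [0.4271, -0.3232, -0.0063]
orientation: [[0.138, 0.99, 0.016], [0.99, -0.138, -0.021], [-0.019, 0.019, -1.0]]
contact_force: [0.4, 0.6, -0.2]
opening: 0.0299
```

Call:
servo_tool(motion=[[[30,0,0,0.1,0],[30,0,0,0,0]]])

```text
time_s: 3.67
tool_pos: [0.4272, -0.3234, -0.0107]
orientation: [[0.138, 0.99, 0.016], [0.99, -0.138, -0.021], [-0.019, 0.019, -1.0]]
contact_force: [0.1, 0.3, 0.4]
opening: 0.0299
```

Call:
servo_tool(motion=[[[30,0,0,0.1,0],[30,0,0,0,0]]])

```text
time_s: 3.83
tool_pos: [0.4274, -0.3236, -0.015]
orientation: [[0.138, 0.99, 0.016], [0.99, -0.138, -0.021], [-0.019, 0.019, -1.0]]
contact_force: [-1.0, 1.1, 0.8]
opening: 0.0298
```

Run:
```python
from h import *
S=cam("side")
go(.4255,-.322,.003,-7.8)
p=r.sense()["tool_pos"]; print(proj(S,p),proj(S,p+[0,0,.02]))
crop(S,"s7",270,100,100,100,6)
```

```text
pos [ 0.4277 -0.3239 -0.0145] yaw -7.9 tilt 1.59 t 3.9 F [0.2 0.1 0.4] op 0.0299
units [ 0.03 -0.05 -0.44] turn -0.13780249991927462
[315.37096619 173.59069059] [315.62115979 168.62650603]
```

View pics/s7.png

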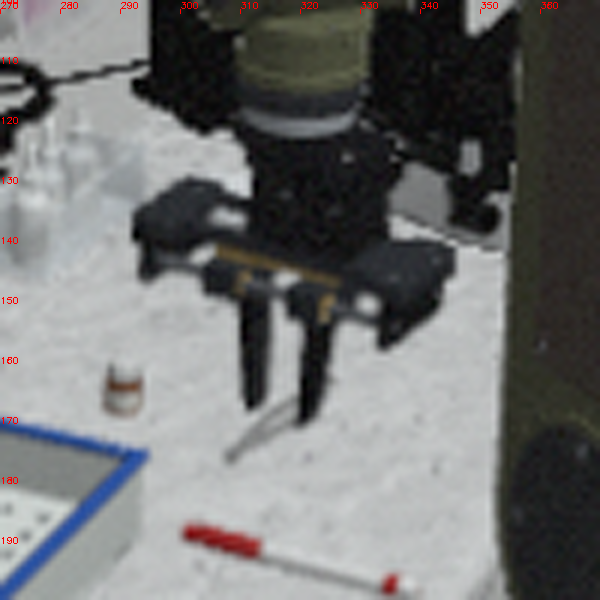

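Call:
servo_tool(motion=[[[30,0,0,0.07,0],[30,0,0,0,0]]])

```text
time_s: 4.05
tool_pos: [0.428, -0.3241, -0.0173]
orientation: [[0.139, 0.99, 0.017], [0.99, -0.138, -0.022], [-0.02, 0.02, -1.0]]
contact_force: [0.0, 0.1, -0.3]
opening: 0.0304
```

Call:
servo_tool(motion=[[[0,0,0,0,0],[0,0,0,0,0],[0,0,0,0,0],[0,0,0,0,0]]])

```text
time_s: 4.38
tool_pos: [0.4281, -0.3243, -0.0172]
orientation: [[0.138, 0.99, 0.017], [0.99, -0.138, -0.023], [-0.02, 0.02, -1.0]]
contact_force: [-0.2, -0.2, -0.9]
opening: 0.0144
```

Call:
servo_tool(motion=[[[0,0,0,0,0],[0,0,0,0,0]]])

```text
time_s: 4.55
tool_pos: [0.4282, -0.3243, -0.0171]
orientation: [[0.139, 0.99, 0.018], [0.99, -0.138, -0.023], [-0.02, 0.021, -1.0]]
contact_force: [-0.0, -0.6, -0.0]
opening: 0.0146
```

Call:
servo_tool(motion=[[[0,0,0,-0.5,0],[0,0,0,-0.6,0],[0,0,0,-0.7,0],[0,0,0,-0.7,0],[0,0,0,0,0]]])

```text
time_s: 4.97
tool_pos: [0.4242, -0.32, 0.0837]
orientation: [[0.139, 0.99, 0.012], [0.99, -0.138, -0.017], [-0.016, 0.014, -1.0]]
contact_force: [1.0, -1.4, -0.6]
opening: 0.0146
```

Run:
```python
from h import *
S=cam("side")
go(.48,-.069,.08,0)
crop(S,"s8",220,90,130,120,6)
```

```text
pos [ 0.4231 -0.3191  0.0812] yaw -8.0 tilt 1.03 t 5.0 F [ 0.1 -0.9  0.3] op 0.0147
units [ 6.39  0.54 -0.05] turn -7.953469327461505
```

View pics/s8.png

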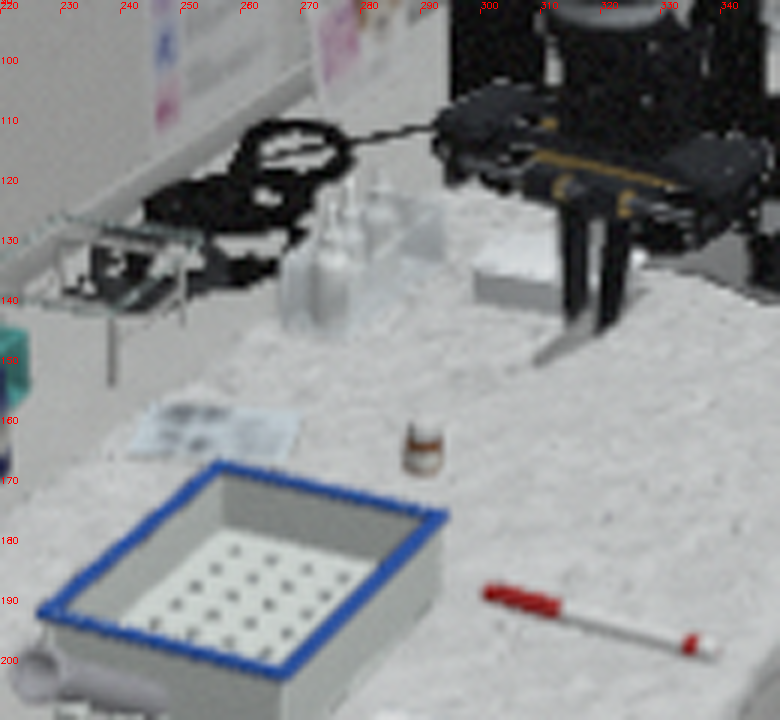

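Call:
servo_tool(motion=[[[0,0,0,0,-4],[0,0.8,0.2,0,-4],[0,0.9,0.2,0,0],[0,0.9,0.2,0,0],[0,0.9,0.1,0,0],[0,0.9,0.1,0,0],[0,0.9,0.2,0,0],[0,0.9,0.2,0,0],[0,0,0,0,0]]])

```text
time_s: 5.77
tool_pos: [0.4676, -0.0617, 0.067]
orientation: [[0.001, 1.0, -0.002], [1.0, -0.001, -0.011], [-0.011, -0.002, -1.0]]
contact_force: [0.1, -0.5, -1.4]
opening: 0.015
```

Run:
```python
from h import *
go(.482,-.066,.03,0)
```

```text
pos [ 0.4676 -0.0617  0.067 ] yaw -0.0 tilt 0.64 t 5.8 F [ 0.1 -0.5 -1.4] op 0.0150
units [-0.1   0.36  0.93] turn -0.03311267711626442
```

Call:
servo_tool(motion=[[[0,-0.05,0.3,0,0],[0,-0.05,0.06,0.4,0],[0,0,0,0.4,0],[0,0,0,0,0]]])

```text
time_s: 6.1
tool_pos: [0.4797, -0.0629, 0.0294]
orientation: [[-0.008, 1.0, -0.008], [1.0, 0.008, -0.01], [-0.01, -0.008, -1.0]]
contact_force: [-0.3, -0.4, -0.1]
opening: 0.0145
```

Run:
```python
from h import *
S=cam("side"); T=cam("top")
go(.482,-.066,.0,0)
crop(S,"s9",210,90,130,120,6)
crop(T,"t9",230,130,130,120,6)
```

```text
pos [ 0.4811 -0.0634  0.0318] yaw 0.4 tilt 0.69 t 6.2 F [ 0.7 -0.4  0. ] op 0.0147
units [-0.06  0.03  0.8 ] turn 0.4144490729114807
```

View pics/s9.png

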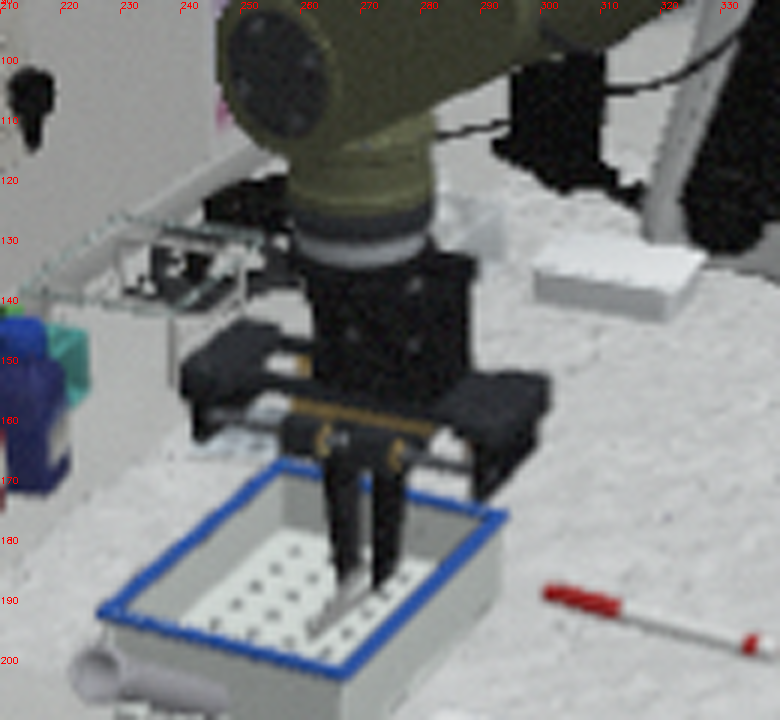

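View pics/t9.png

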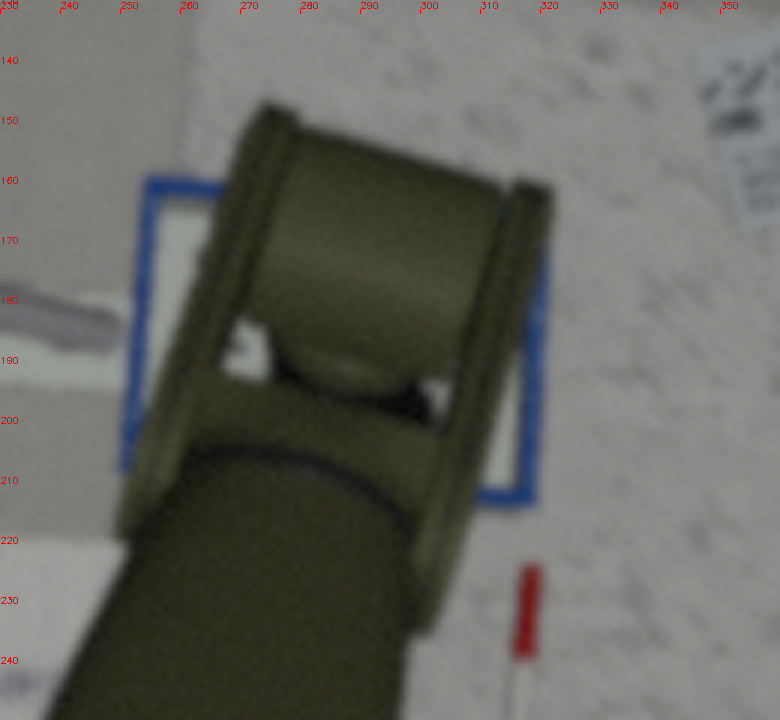

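Call:
servo_tool(motion=[[[0,0,0,0.35,0],[0,0,0,0.3,0],[0,0,0,0.1,0],[0,0,0,0,0]]])

```text
time_s: 6.53
tool_pos: [0.4825, -0.0656, 0.0029]
orientation: [[-0.005, 1.0, -0.001], [1.0, 0.005, -0.012], [-0.012, -0.001, -1.0]]
contact_force: [0.2, 0.5, -1.1]
opening: 0.0151
```

Near the floor; release and rise.

Call:
servo_tool(motion=[[[15,0,0,0.05,0],[25,0,0,0,0],[30,0,0,0,0],[30,0,0,0,0]]])

```text
time_s: 6.87
tool_pos: [0.4836, -0.0663, 0.0024]
orientation: [[-0.005, 1.0, 0.001], [1.0, 0.005, -0.013], [-0.013, 0.001, -1.0]]
contact_force: [-0.3, 0.5, 0.9]
opening: 0.0279
```

Call:
servo_tool(motion=[[[32,0,0,-0.5,0],[32,0,0,-0.7,0],[35,0,0,-0.7,0],[40,0,0,-0.3,0],[40,0,0,0,0]]])

```text
time_s: 7.28
tool_pos: [0.4829, -0.0649, 0.0944]
orientation: [[-0.005, 1.0, -0.0], [1.0, 0.005, -0.012], [-0.012, -0.0, -1.0]]
contact_force: [1.2, -0.1, 0.1]
opening: 0.0388
```

Run:
```python
from h import *
S=cam("side")
go(.517,-.300,.06,0)
crop(S,"s10",210,90,130,120,6)
p=r.sense()["tool_pos"]; print(proj(S,p),proj(S,p+[0,0,.02]))
```

```text
pos [ 0.4827 -0.0648  0.0936] yaw 0.3 tilt 0.71 t 7.3 F [ 0.4 -1.7  1.1] op 0.0395
units [-5.87  0.83  0.91] turn 0.282005993948502
[269.35146166 173.5865424 ] [269.33205152 167.81517227]
```

View pics/s10.png

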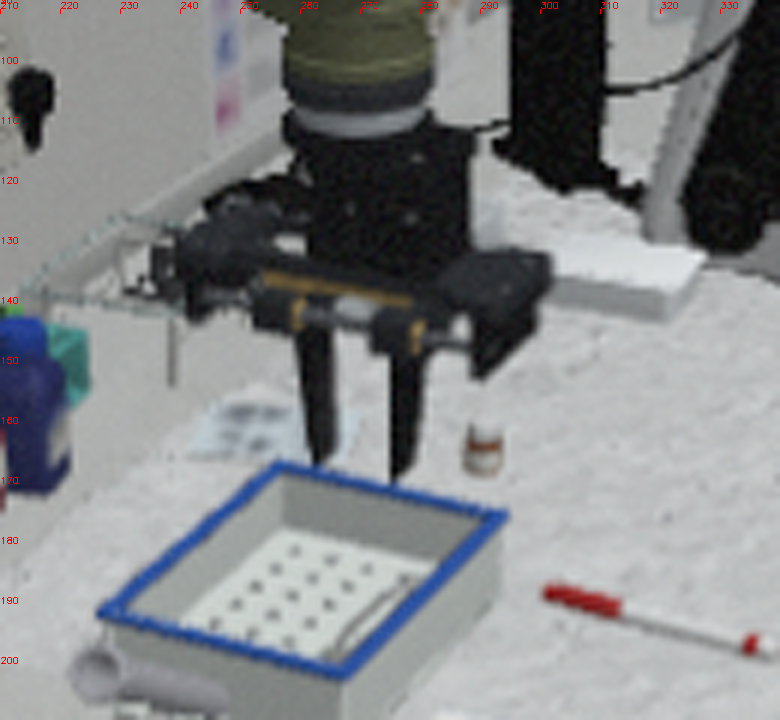

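Call:
servo_tool(motion=[[[45,-0.9,0.13,0,0],[45,-0.9,0.13,0,0],[45,-0.9,0.13,0,0],[45,-0.9,0.13,0,0],[45,-0.9,0.13,0,0],[45,-0.9,0.13,0,0],[45,-0.5,0.1,0.2,0],[45,0,0,0,0]]])

```text
time_s: 8.0
tool_pos: [0.5176, -0.3071, 0.0785]
orientation: [[-0.012, 1.0, -0.007], [1.0, 0.012, -0.007], [-0.007, -0.007, -1.0]]
contact_force: [-1.0, 0.8, 0.4]
opening: 0.0451
```

Run:
```python
from h import *
go(.516,-.302,.055,0)
```

```text
pos [ 0.5176 -0.3071  0.0785] yaw 0.7 tilt 0.58 t 8.0 F [-1.   0.8  0.4] op 0.0451
units [ 0.13 -0.03  0.59] turn 0.679741332445559
```

Call:
servo_tool(motion=[[[45,0.13,-0.03,0.4,0.5],[45,0,0,0.3,0],[45,0,0,0,0]]])

```text
time_s: 8.25
tool_pos: [0.5144, -0.302, 0.046]
orientation: [[-0.0, 1.0, -0.011], [1.0, 0.0, -0.004], [-0.004, -0.011, -1.0]]
contact_force: [-0.4, 0.4, -0.8]
opening: 0.0452
```

Run:
```python
from h import *
S=cam("side"); T=cam("top")
go(.516,-.302,-.014,0)
p=r.sense()["tool_pos"]; print([proj(S,[p[0],p[1],z]) for z in (0,.05,.07)])
crop(S,"s11",240,90,100,90,6)
crop(T,"t11",320,150,100,90,6)
```

```text
pos [ 0.5153 -0.3023  0.048 ] yaw 0.0 tilt 0.59 t 8.3 F [0.4 0.4 0.2] op 0.0449
units [0.02 0.03 1.55] turn 0.03363393776774615
[array([290.75484345, 167.54429673]), array([291.01923083, 155.022832  ]), array([291.12520002, 149.91487538])]
```

View pics/s11.png

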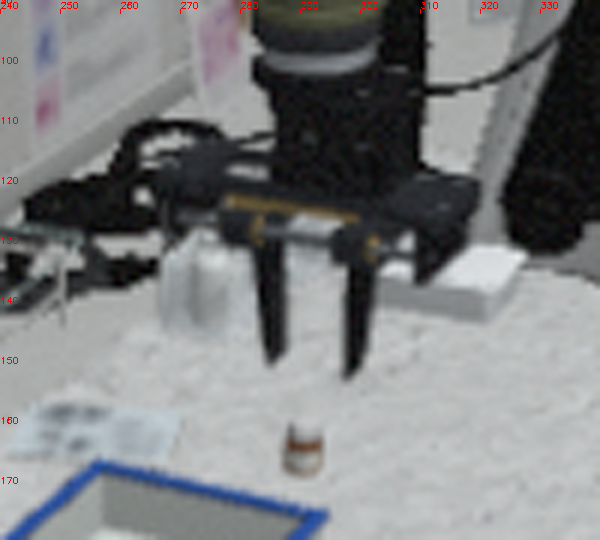

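View pics/t11.png

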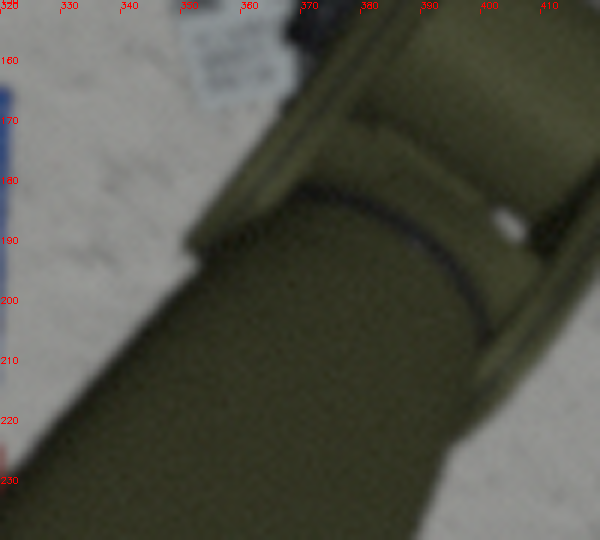

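Call:
servo_tool(motion=[[[45,0,0.05,0.4,0],[45,0,0,0.4,0],[45,0,0,0.4,0],[45,0,0,0.2,0],[45,0,0,0,0]]])

```text
time_s: 8.77
tool_pos: [0.5212, -0.3017, -0.0043]
orientation: [[-0.006, 1.0, -0.001], [1.0, 0.006, -0.011], [-0.011, -0.001, -1.0]]
contact_force: [-0.3, 0.1, -0.5]
opening: 0.0451
```

Run:
```python
from h import *
go(.516,-.302,-.014,0)
```

```text
pos [ 0.5212 -0.3017 -0.0043] yaw 0.3 tilt 0.61 t 8.8 F [-0.3  0.1 -0.5] op 0.0451
units [-0.   -0.13  0.24] turn 0.3289514874489612
```

Call:
servo_tool(motion=[[[45,0,-0.08,0.2,0],[0,0,0,0,0],[0,0,0,0,0],[0,0,0,0,0],[0,0,0,0,0],[0,0,0,0,0]]])

```text
time_s: 9.27
tool_pos: [0.5201, -0.3026, -0.0086]
orientation: [[-0.007, 1.0, 0.004], [1.0, 0.007, -0.014], [-0.014, 0.004, -1.0]]
contact_force: [-0.1, -0.1, -0.0]
opening: 0.0219
```

Call:
servo_tool(motion=[[[0,0,0,-0.5,0],[0,0,0,-0.7,0],[0,0,0,-0.7,0],[0,0,0,-0.5,0],[0,0,0,0,0]]])

```text
time_s: 9.68
tool_pos: [0.5187, -0.3008, 0.0903]
orientation: [[-0.007, 1.0, 0.001], [1.0, 0.007, -0.012], [-0.012, 0.001, -1.0]]
contact_force: [0.9, -1.0, 0.8]
opening: 0.022
```

Run:
```python
from h import *
S=cam("side")
go(.545,-.07,.085,0)
crop(S,"s12",220,90,130,120,6)
```

```text
pos [ 0.518  -0.3003  0.0885] yaw 0.4 tilt 0.63 t 9.7 F [-0.4  0.7  0.3] op 0.0219
units [5.75 0.71 0.02] turn 0.38436072190239656
```

View pics/s12.png

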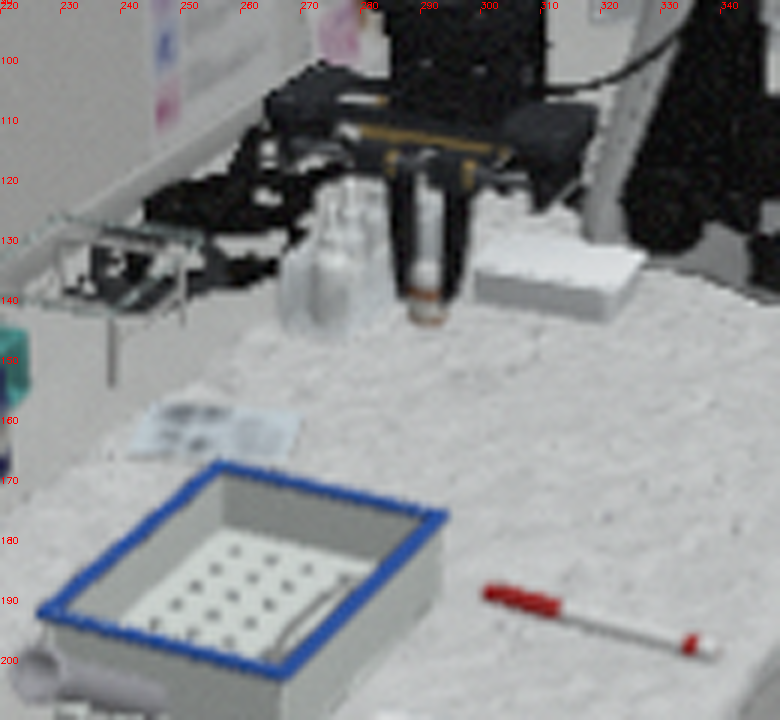

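Call:
servo_tool(motion=[[[0,0.8,0.1,0,0],[0,0.9,0.1,0,0],[0,0.9,0.1,0,0],[0,0.9,0.1,0,0],[0,0.9,0.1,0,0],[0,0.9,0.1,0,0],[0,0,0,0,0]]])

```text
time_s: 10.32
tool_pos: [0.5366, -0.0815, 0.0755]
orientation: [[0.002, 1.0, -0.01], [1.0, -0.002, -0.008], [-0.008, -0.01, -1.0]]
contact_force: [-0.0, -0.2, -1.1]
opening: 0.0221
```

Run:
```python
from h import *
go(.538,-.075,.03,0)
```

```text
pos [ 0.5366 -0.0815  0.0755] yaw -0.1 tilt 0.73 t 10.3 F [-0.  -0.2 -1.1] op 0.0221
units [0.17 0.05 1.14] turn -0.09096058402357698
```

Call:
servo_tool(motion=[[[0,0.15,0,0.4,0],[0,0,0,0.4,0],[0,0,0,0.4,0],[0,0,0,0.2,0],[0,0,0,0,0]]])

```text
time_s: 10.73
tool_pos: [0.532, -0.0728, 0.0105]
orientation: [[-0.005, 1.0, -0.018], [1.0, 0.005, -0.008], [-0.007, -0.018, -1.0]]
contact_force: [-0.5, -0.0, -0.9]
opening: 0.0218
```

Run:
```python
from h import *
go(.538,-.075,.007,0)
```

```text
pos [ 0.532  -0.0728  0.0105] yaw 0.3 tilt 1.10 t 10.7 F [-0.5 -0.  -0.9] op 0.0218
units [-0.05  0.15  0.08] turn 0.2934269743510356
```

Call:
servo_tool(motion=[[[0,0,0.1,0.08,0],[0,0,0,0,0],[28,0,0,0,0],[34,0,0,0,0],[34,0,0,0,0],[34,0,0,0,0]]])

```text
time_s: 11.23
tool_pos: [0.5372, -0.0748, 0.0078]
orientation: [[-0.003, 1.0, -0.016], [1.0, 0.003, -0.008], [-0.008, -0.017, -1.0]]
contact_force: [-0.3, 0.5, -0.5]
opening: 0.0335
```

Call:
servo_tool(motion=[[[34,0,0,-0.5,0],[34,0,0,-0.7,0],[36,0,0,-0.7,0],[40,0,0,-0.5,0],[40,0,0,0,0]]])

```text
time_s: 11.65
tool_pos: [0.5381, -0.0741, 0.1077]
orientation: [[-0.003, 1.0, -0.018], [1.0, 0.003, -0.008], [-0.008, -0.018, -1.0]]
contact_force: [1.4, 0.0, 0.9]
opening: 0.0398
```

Run:
```python
from h import *
S=cam("side")
go(.4245,.328,.13,-6.8)
crop(S,"s13",180,130,130,100,6)
```

```text
pos [ 0.5374 -0.0739  0.106 ] yaw 0.1 tilt 1.19 t 11.7 F [ 0.5 -0.2 -0.7] op 0.0395
units [10.05 -2.81 -0.62] turn 6.943573504430503
```

View pics/s13.png

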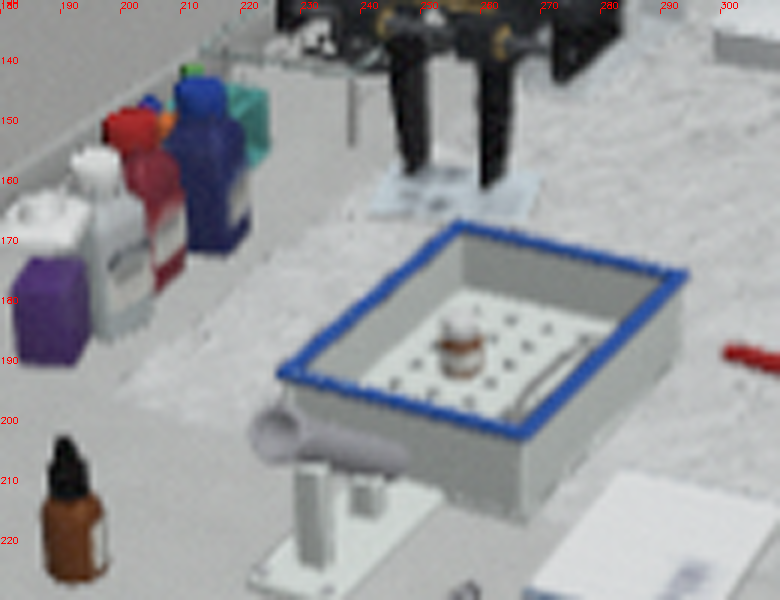

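Call:
servo_tool(motion=[[[40,0,0,-0.6,0],[40,0.7,-0.2,-0.3,0],[40,0.9,-0.3,0,0],[40,0.9,-0.3,0,0],[40,0.9,-0.3,0,0],[40,0.9,-0.3,0,0],[40,0.9,-0.3,0,0],[40,0.9,-0.3,0,0],[40,0.9,-0.3,0,0],[40,0,0,0,0]]])

```text
time_s: 12.53
tool_pos: [0.4363, 0.2148, 0.1299]
orientation: [[0.006, 0.999, -0.033], [1.0, -0.006, -0.008], [-0.008, -0.033, -0.999]]
contact_force: [0.5, -0.1, -0.1]
opening: 0.0401
```

Run:
```python
from h import *
go(.4245,.328,.09,-6.8)
```

```text
pos [0.4363 0.2148 0.1299] yaw -0.4 tilt 1.95 t 12.5 F [ 0.5 -0.1 -0.1] op 0.0401
units [ 2.84 -0.28  0.98] turn 6.439984782527745
```

Call:
servo_tool(motion=[[[40,0.8,0,0,3],[40,0.9,0,0,3],[40,0.8,-0.1,0.1,0],[40,0.3,0,0.3,0],[40,0,0,0.3,0],[40,0,0,0,0]]])

```text
time_s: 13.03
tool_pos: [0.4341, 0.3293, 0.0904]
orientation: [[0.111, 0.993, -0.041], [0.994, -0.112, -0.015], [-0.019, -0.039, -0.999]]
contact_force: [-0.7, -0.7, -0.1]
opening: 0.0397
```

Run:
```python
from h import *
S=cam("side");T=cam("top")
go(.4245,.328,.02,-6.8)
p=r.sense()["tool_pos"]; print([proj(S,[p[0],p[1],z]) for z in (.055,p[2],p[2]+.02)])
crop(S,"s14",170,180,110,100,6)
```

```text
pos [0.4353 0.3291 0.0926] yaw -6.5 tilt 2.33 t 13.1 F [-0.4 -0.6  0. ] op 0.0403
units [-0.03 -0.2   1.83] turn 0.274894534465858
[array([214.66787333, 258.09746279]), array([213.68164211, 245.70124572]), array([213.14697953, 238.93265776])]
```

View pics/s14.png

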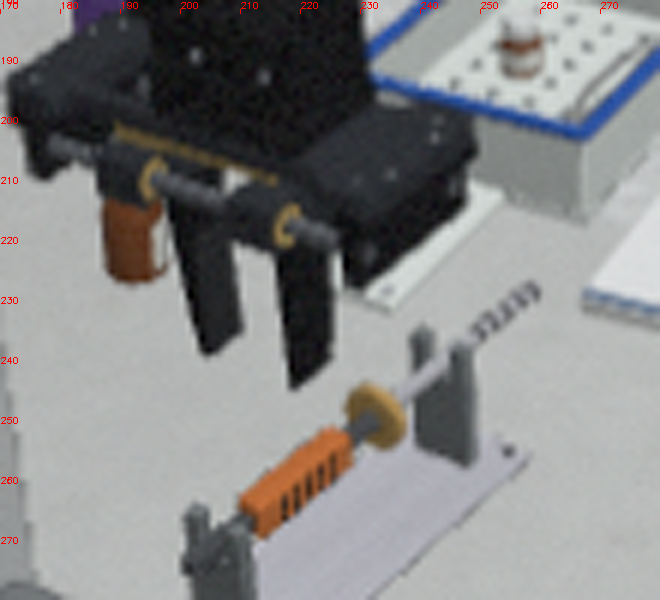

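Call:
servo_tool(motion=[[[40,0,-0.2,0.4,0],[40,0,0,0.4,0],[40,0,0,0.4,0],[40,0,0,0.3,0],[40,0,0,0,0]]])

```text
time_s: 13.55
tool_pos: [0.4289, 0.3243, 0.0345]
orientation: [[0.121, 0.992, -0.032], [0.993, -0.121, -0.011], [-0.015, -0.031, -0.999]]
contact_force: [0.6, -0.3, 0.2]
opening: 0.0399
```

Run:
```python
from h import *
S=cam("side")
go(.4245,.328,.02,-6.8)
crop(S,"s15",170,180,110,100,6)
```

```text
pos [0.4295 0.3247 0.0356] yaw -7.0 tilt 1.86 t 13.6 F [ 0.4 -0.3  1. ] op 0.0399
units [ 0.07 -0.12  0.39] turn -0.1542636300833351
```

View pics/s15.png

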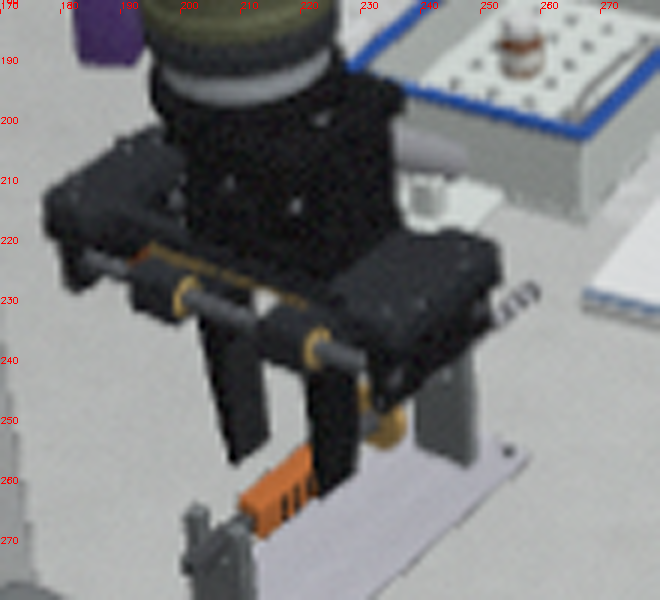

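Call:
servo_tool(motion=[[[40,0.07,-0.1,0.2,0],[40,0,0,0.2,0],[40,0,0,0,0]]])

```text
time_s: 13.85
tool_pos: [0.4276, 0.3281, 0.0214]
orientation: [[0.123, 0.992, -0.026], [0.992, -0.123, -0.007], [-0.011, -0.025, -1.0]]
contact_force: [0.4, -0.2, -0.7]
opening: 0.0398
```

Run:
```python
from h import *
S=cam("side")
go(.4245,.328,.02,-6.8)
crop(S,"s16",170,180,110,100,6)
```

```text
pos [0.4279 0.3284 0.0221] yaw -7.1 tilt 1.54 t 13.9 F [0.1 0.1 0. ] op 0.0406
units [-0.02 -0.08  0.05] turn -0.26567146892091387
```

View pics/s16.png

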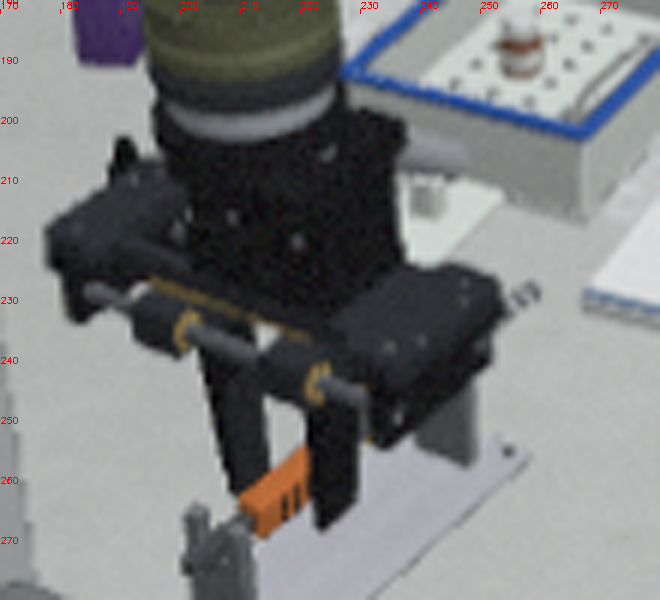

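Call:
servo_tool(motion=[[[30,0,-0.08,0.08,0],[0,0,0,0,0],[0,0,0,0,0],[0,0,0,0,0],[0,0,0,0,0],[0,0,0,0,0]]])

```text
time_s: 14.4
tool_pos: [0.4253, 0.33, 0.0204]
orientation: [[0.122, 0.992, -0.023], [0.993, -0.122, -0.005], [-0.008, -0.023, -1.0]]
contact_force: [0.5, 0.5, -0.5]
opening: 0.0139
```

Call:
servo_tool(motion=[[[0,0,0,-0.4,0],[0,0,0,-0.6,0],[0,0,0,-0.8,0],[0,0,0,-0.8,0],[0,0,0,-0.5,0],[0,0,0,0,0]]])

```text
time_s: 14.9
tool_pos: [0.4257, 0.329, 0.1455]
orientation: [[0.122, 0.992, -0.031], [0.992, -0.122, -0.01], [-0.014, -0.029, -0.999]]
contact_force: [1.8, 1.1, -0.6]
opening: 0.014
```

Run:
```python
from h import *
S=cam("side");T=cam("top")
go(.514,.34,.14,0)
p=r.sense()["tool_pos"]; print([proj(S,[p[0],p[1],z]) for z in (p[2],p[2]+.02,p[2]+.035)],[proj(T,[p[0],p[1],z]) for z in (p[2],p[2]+.02,p[2]+.035)])
crop(S,"s17",170,130,130,100,6)
crop(T,"t17",110,130,130,100,6)
```

```text
pos [0.4237 0.3277 0.1412] yaw -7.0 tilt 2.21 t 15.0 F [ 0.3 -0.1 -0.6] op 0.0139
units [ 0.58  2.2  -0.06] turn -7.031268409449154
[array([216.84197462, 230.02424481]), array([216.32863871, 222.92020666]), array([215.93894573, 217.50263192])] [array([134.91463009, 201.20717947]), array([132.95915996, 199.79187343]), array([131.44965585, 198.69931586])]
```

View pics/s17.png

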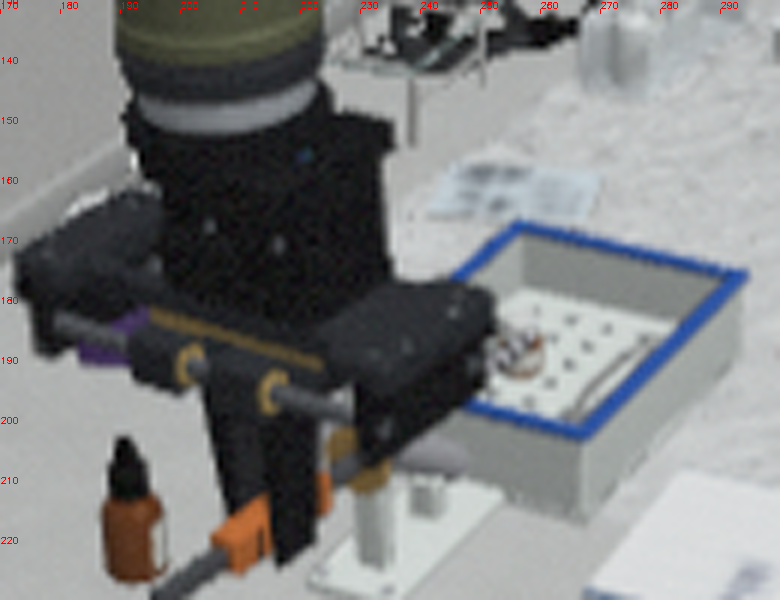

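View pics/t17.png

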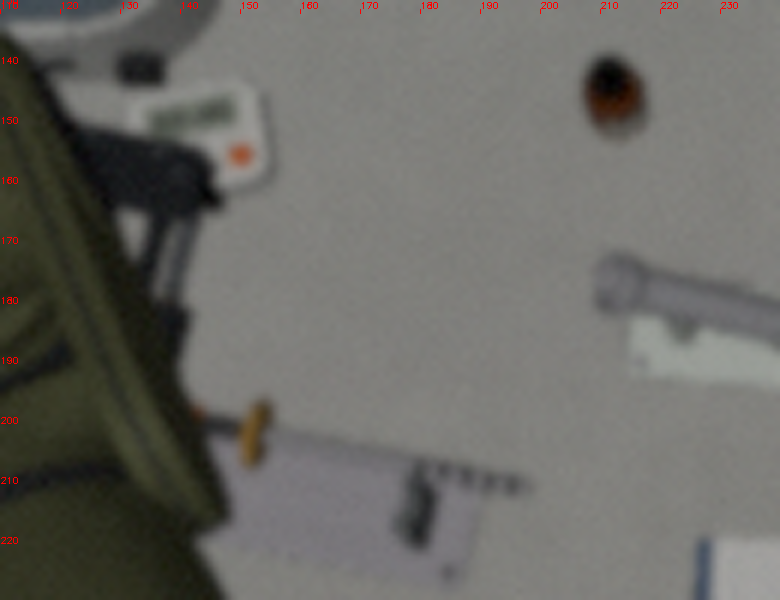

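Run:
```python
from h import *
S=cam("side");T=cam("top")
print("tip",tri(T,(197.8,210.7),S,(260,186.5)))
print("collar",tri(T,(152.2,201.5),S,(229.5,206)))
p=r.sense()["tool_pos"];print(p)
crop(S,"s18",240,170,50,40,14)
# tube: mouth & axis
crop(S,"s18b",210,185,50,45,14)
crop(T,"t18b",190,160,70,50,10)
```

```text
tip (array([0.402822  , 0.15494041, 0.17789289]), np.float64(0.006497244212142102))
collar (array([0.41990703, 0.27347743, 0.17874285]), np.float64(0.0006836140654776741))
[0.42204641 0.32670291 0.13829885]
```

View pics/s18.png

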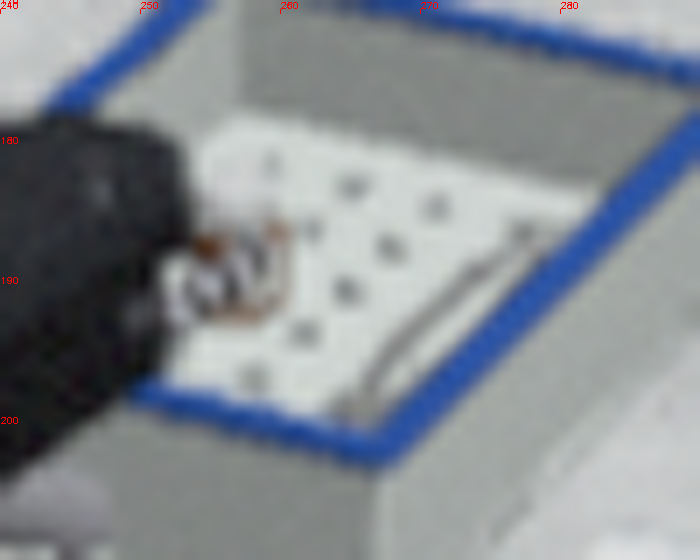

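View pics/t18b.png

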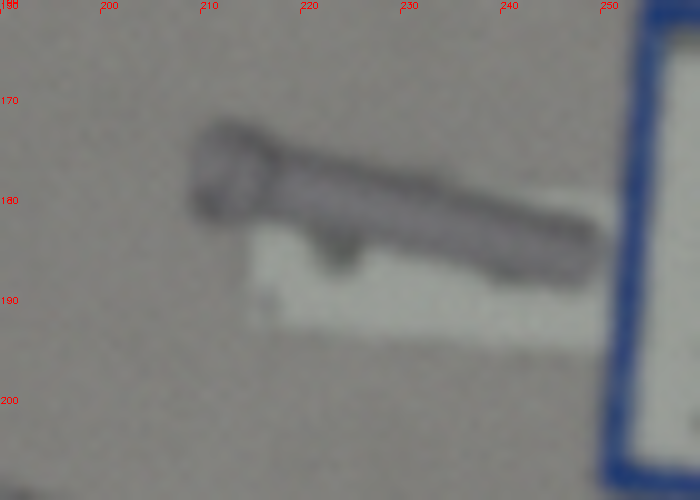

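Run:
```python
from h import *
S=cam("side");T=cam("top")
print("tip",tri(T,(197.8,210.7),S,(258.8,187.2)))
for n,a,b in (("nx-y",(318,214),(266.3,202.5)),):
    pass
top={"-x-y":(317.5,213.5),"-x+y":(250,208),"+x+y":(254,159.5),"+x-y":(321,165)}
side={"-x+y":(266,203),"+x+y":(225.5,191.5),"+x-y":(256,167),"-x-y":(294,175)}
C=[]
for k in top:
    P,e=tri(T,top[k],S,side[k]); C.append(P); print(k,P.round(4),round(e,4))
print(np.mean(C,0))
print("mouth",tri(T,(211.5,176.5),S,(224.5,201.5)))
o=S["img"]; crop(S,"s19",215,190,40,40,15)
```

```text
tip (array([0.40443649, 0.15577326, 0.17553806]), np.float64(0.003837293040895707))
-x-y [ 0.4423 -0.1616  0.0528] 0.0018
-x+y [0.446  0.0286 0.0475] 0.0022
+x+y [0.5867 0.0281 0.0508] 0.0013
+x-y [ 0.5847 -0.1655  0.0486] 0.0012
[ 0.51491604 -0.06760954  0.04990863]
mouth (array([0.5180517 , 0.14056036, 0.09328275]), np.float64(0.003071618035883211))
```

View pics/s18b.png

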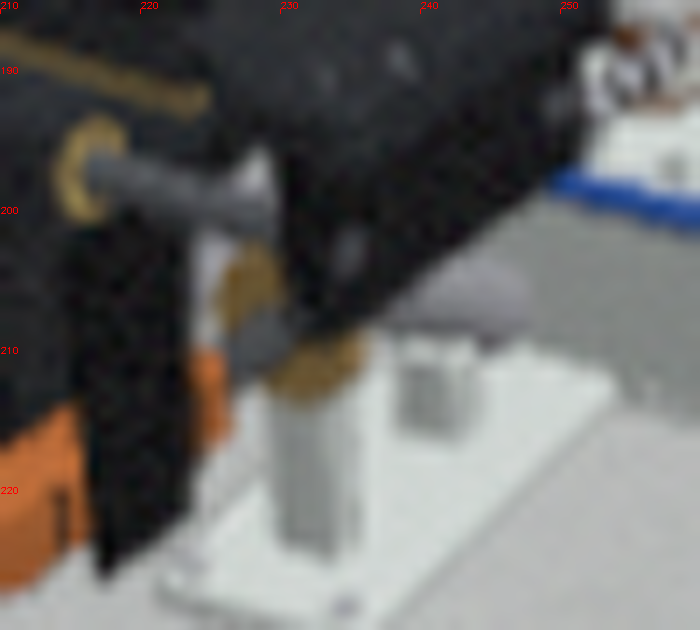

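Run:
```python
from h import *
go(.520,.345,.10,-0.9)
```

```text
pos [0.4218 0.3266 0.1378] yaw -7.0 tilt 2.58 t 15.2 F [ 0.4 -1.  -0.8] op 0.0140
units [0.78 2.42 0.83] turn -6.135181145732702
```

Call:
servo_tool(motion=[[[0,0.2,0.5,0,-3],[0,0.2,0.6,0,-3],[0,0.2,0.6,0,0],[0,0.1,0.5,0.2,0],[0,0,0.1,0.2,0],[0,0,0,0,0]]])

```text
time_s: 15.7
tool_pos: [0.5118, 0.3473, 0.1047]
orientation: [[0.01, 0.998, -0.057], [1.0, -0.012, -0.025], [-0.026, -0.057, -0.998]]
contact_force: [-0.2, 0.1, -0.5]
opening: 0.0138
```

Run:
```python
from h import *
go(.520,.345,.062,-0.9)
```

```text
pos [0.5118 0.3473 0.1047] yaw -0.7 tilt 3.57 t 15.7 F [-0.2  0.1 -0.5] op 0.0138
units [-0.03  0.27  1.05] turn 0.21992190250338695
```

Call:
servo_tool(motion=[[[0,0,0.15,0.3,0],[0,0,0.1,0.3,0],[0,0,0,0.2,0],[0,0,0,0,0],[0,0,0,0,0]]])

```text
time_s: 16.12
tool_pos: [0.5151, 0.3443, 0.0646]
orientation: [[0.01, 0.998, -0.065], [1.0, -0.012, -0.029], [-0.03, -0.065, -0.997]]
contact_force: [0.1, 0.0, -1.3]
opening: 0.0141
```

Run:
```python
from h import *
S=cam("side");T=cam("top")
go(.520,.345,.062,-0.9)
crop(S,"s20",180,165,90,70,8)
crop(T,"t20",160,150,90,60,8)
```

```text
pos [0.5154 0.3445 0.0652] yaw -0.7 tilt 4.06 t 16.2 F [-0.4 -0.8 -1.1] op 0.0140
units [0.02 0.12 0.07] turn 0.2410250538133596
```

View pics/s20.png

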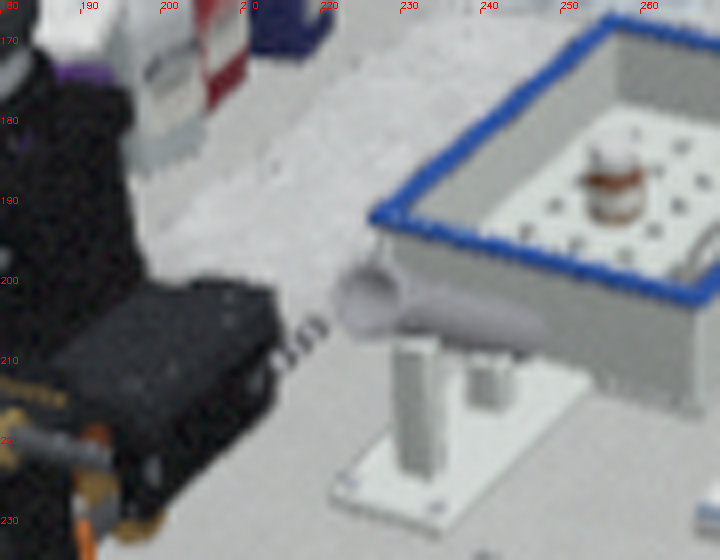

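View pics/t20.png

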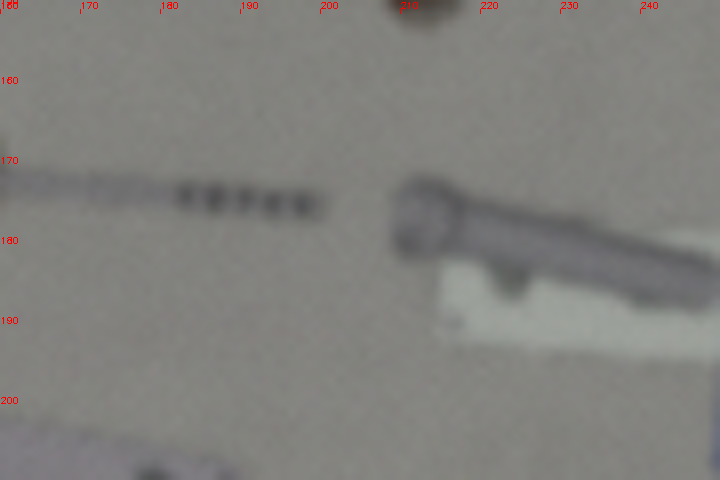

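Call:
servo_tool(motion=[[[0,0,0.05,0.15,0],[0,-0.2,0,0.1,0],[0,-0.3,0,0,0],[0,0,0,0,0]]])

```text
time_s: 16.55
tool_pos: [0.5175, 0.3237, 0.0573]
orientation: [[0.008, 0.998, -0.061], [1.0, -0.009, -0.027], [-0.028, -0.06, -0.998]]
contact_force: [1.0, 0.7, -0.8]
opening: 0.0134
```

Run:
```python
from h import *
S=cam("side");T=cam("top")
go(.520,.32,.055,-0.9)
crop(S,"s21",195,180,55,45,14)
crop(T,"t21",180,155,60,40,12)
```

```text
pos [0.5177 0.3249 0.0576] yaw -0.6 tilt 3.76 t 16.6 F [ 0.3  0.4 -1.5] op 0.0139
units [-0.12  0.06  0.06] turn 0.3498399403177359
```

View pics/s21.png

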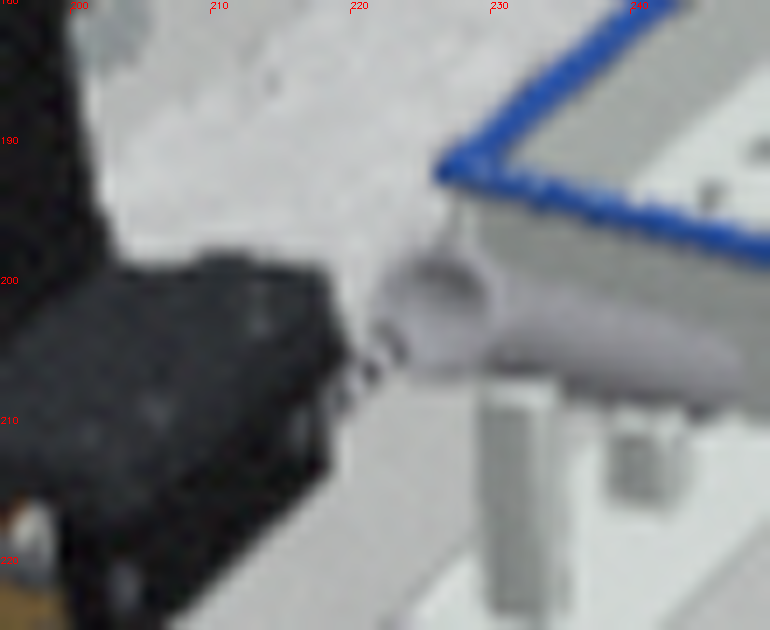

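View pics/t21.png

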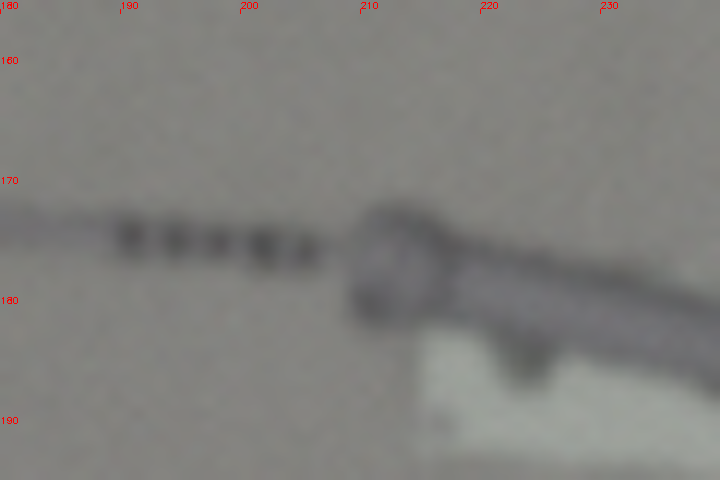

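Call:
servo_tool(motion=[[[0,-0.3,-0.03,0,0],[0,-0.2,0,0,0],[0,-0.1,0,0,0],[0,0,0,0,0]]])

```text
time_s: 16.98
tool_pos: [0.5164, 0.301, 0.0592]
orientation: [[0.01, 0.998, -0.059], [1.0, -0.011, -0.019], [-0.02, -0.058, -0.998]]
contact_force: [0.3, 0.3, -2.5]
opening: 0.0141
```

Run:
```python
from h import *
S=cam("side");T=cam("top")
go(.520,.30,.055,-0.9)
crop(S,"s22",195,180,55,45,14)
crop(T,"t22",180,155,60,40,12)
```

```text
pos [0.5164 0.3011 0.059 ] yaw -0.6 tilt 3.57 t 17.1 F [-0.6  0.9 -2.1] op 0.0139
units [-0.02  0.1   0.1 ] turn 0.30728155411418356
```

View pics/s22.png

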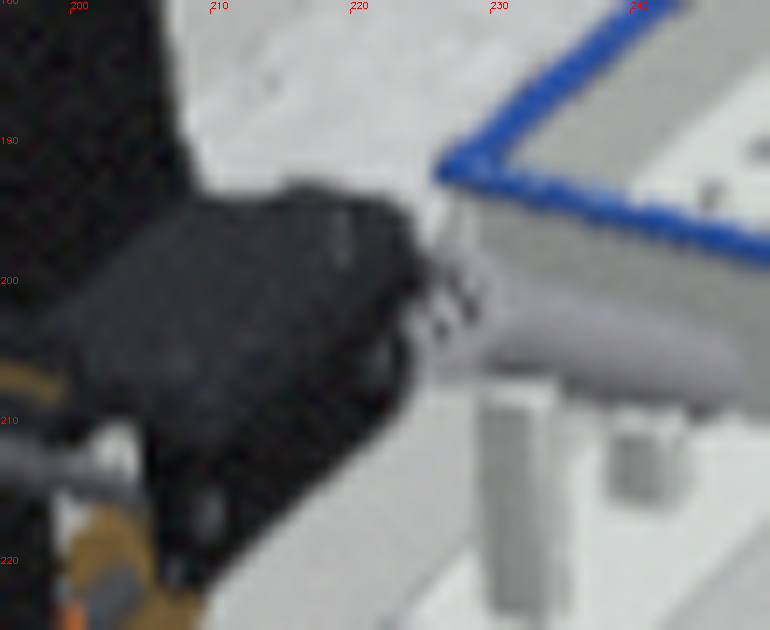

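View pics/t22.png

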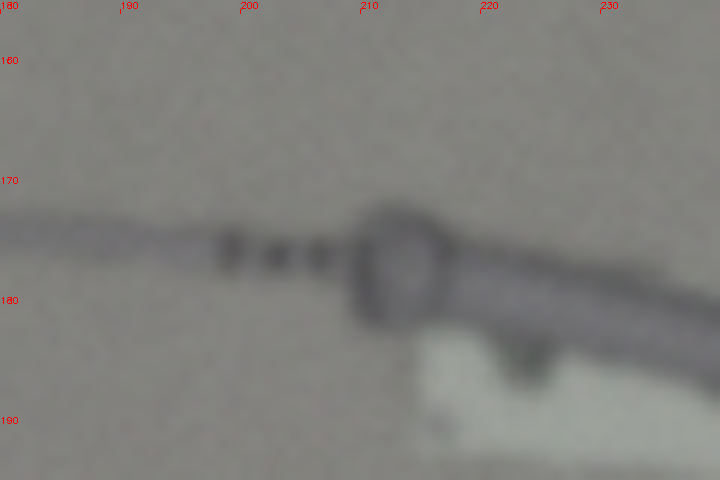

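Call:
servo_tool(motion=[[[0,-0.05,0.02,-0.2,0],[0,-0.05,0,-0.2,0],[0,0,0,0,0]]])

```text
time_s: 17.33
tool_pos: [0.5177, 0.299, 0.0757]
orientation: [[0.009, 0.998, -0.06], [1.0, -0.01, -0.017], [-0.018, -0.06, -0.998]]
contact_force: [-0.3, 2.9, -1.8]
opening: 0.014
```

Run:
```python
from h import *
S=cam("side");T=cam("top")
go(.520,.30,.055,-0.9)
crop(S,"s23",180,180,65,45,12)
crop(T,"t23",120,145,110,50,7)
```

```text
pos [0.5172 0.2987 0.0746] yaw -0.6 tilt 3.63 t 17.4 F [ 0.8  1.7 -1.9] op 0.0134
units [0.04 0.1  0.48] turn 0.32535162432355946
```

View pics/s23.png

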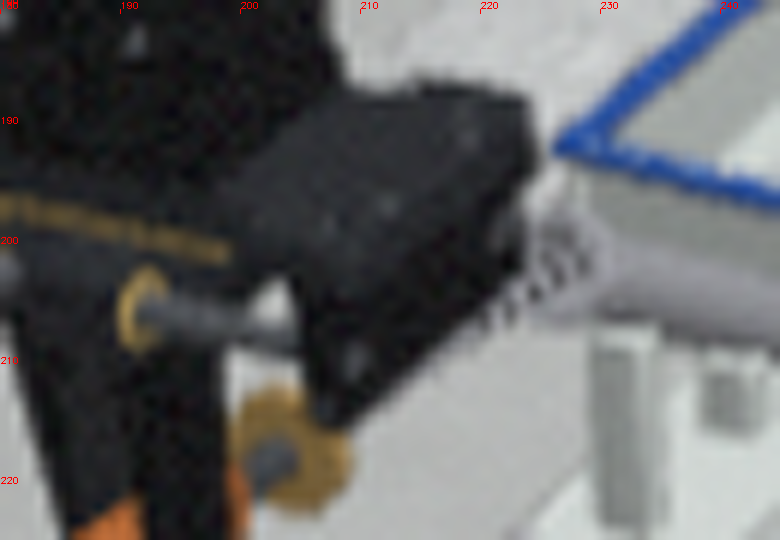

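View pics/t23.png

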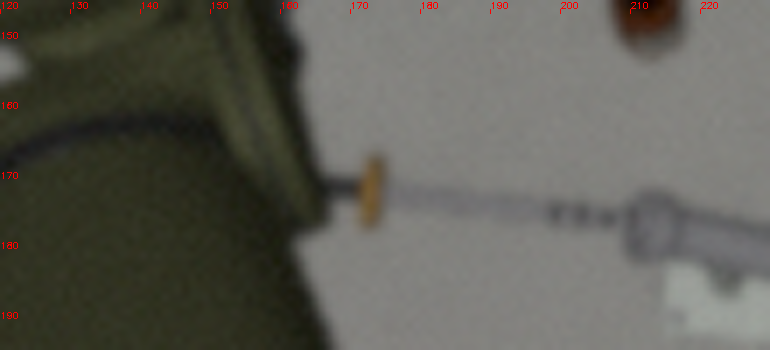

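Call:
servo_tool(motion=[[[0,-0.1,0.02,-0.25,0],[0,-0.1,0,-0.25,0],[0,-0.1,0,-0.2,0],[0,0,0,0,0]]])

```text
time_s: 17.77
tool_pos: [0.5194, 0.2876, 0.1052]
orientation: [[0.008, 0.998, -0.061], [1.0, -0.009, -0.016], [-0.016, -0.061, -0.998]]
contact_force: [-1.0, 1.2, -2.2]
opening: 0.0138
```

Run:
```python
from h import *
S=cam("side");T=cam("top")
go(.520,.30,.055,-0.9)
crop(S,"s24",180,170,65,50,12)
crop(T,"t24",120,145,110,50,7)
```

```text
pos [0.5189 0.2877 0.1038] yaw -0.5 tilt 3.69 t 17.9 F [0.1 3.4 0.4] op 0.0138
units [0.33 0.1  1.21] turn 0.385636472631262
```

View pics/s24.png

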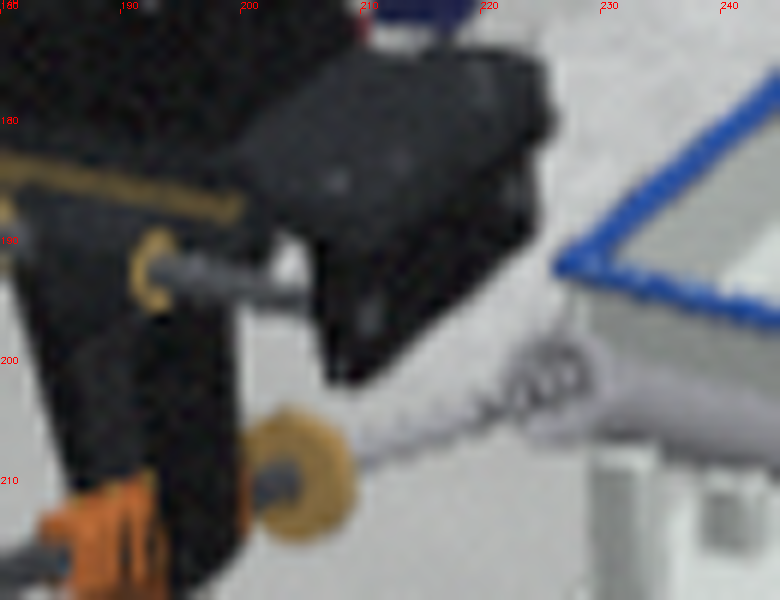

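View pics/t24.png

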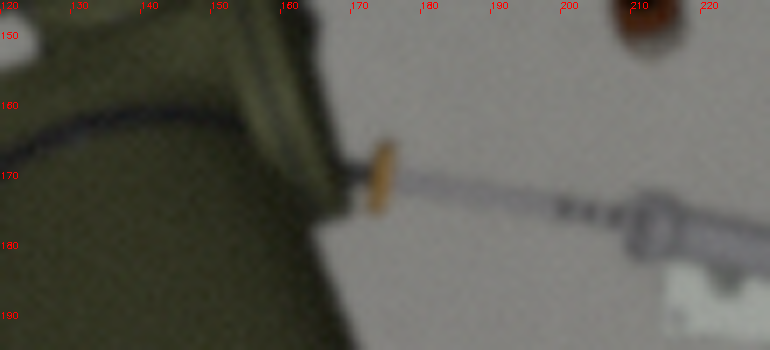

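Call:
servo_tool(motion=[[[0,-0.12,0,-0.26,0],[0,-0.15,0,-0.26,0],[0,-0.18,0,-0.26,0],[0,-0.2,0,-0.26,0],[0,0,0,0,0]]])

```text
time_s: 18.28
tool_pos: [0.5215, 0.2632, 0.1477]
orientation: [[0.006, 0.998, -0.061], [1.0, -0.007, -0.012], [-0.012, -0.061, -0.998]]
contact_force: [0.3, 2.4, -0.9]
opening: 0.0137
```

Run:
```python
from h import *
S=cam("side");T=cam("top")
go(.519,.261,.145,-0.9)
crop(S,"s25",180,160,65,60,12)
crop(T,"t25",120,145,110,50,7)
```

```text
pos [0.5208 0.2631 0.1457] yaw -0.4 tilt 3.69 t 18.4 F [ 0.3 -0.2  0.2] op 0.0141
units [-0.05 -0.04  0.02] turn 0.5442540250629406
```

View pics/s25.png

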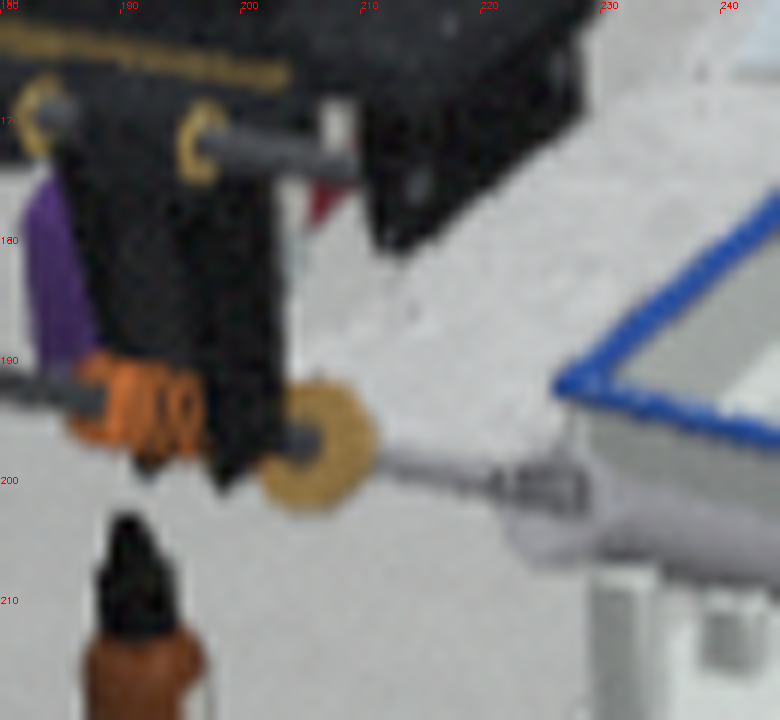

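View pics/t25.png

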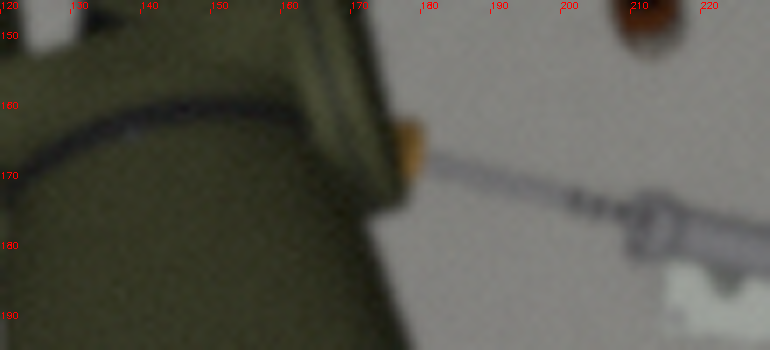

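Call:
servo_tool(motion=[[[0,-0.2,-0.05,0.12,0.3],[0,-0.2,-0.03,0.14,0.2],[0,-0.2,0,0.14,0],[0,0,0,0,0]]])

```text
time_s: 18.72
tool_pos: [0.5164, 0.236, 0.1261]
orientation: [[0.012, 0.998, -0.061], [1.0, -0.013, -0.016], [-0.017, -0.061, -0.998]]
contact_force: [2.3, 0.4, -0.9]
opening: 0.0136
```

Run:
```python
from h import *
S=cam("side");T=cam("top")
go(.519,.261,.145,-0.9)
crop(S,"s26",180,160,65,60,12)
crop(T,"t26",120,145,110,50,7)
```

```text
pos [0.5167 0.2366 0.127 ] yaw -0.7 tilt 3.61 t 18.8 F [ 3.  -0.5 -1.7] op 0.0139
units [ 0.6   0.02 -0.46] turn 0.17335954566911482
```

View pics/s26.png

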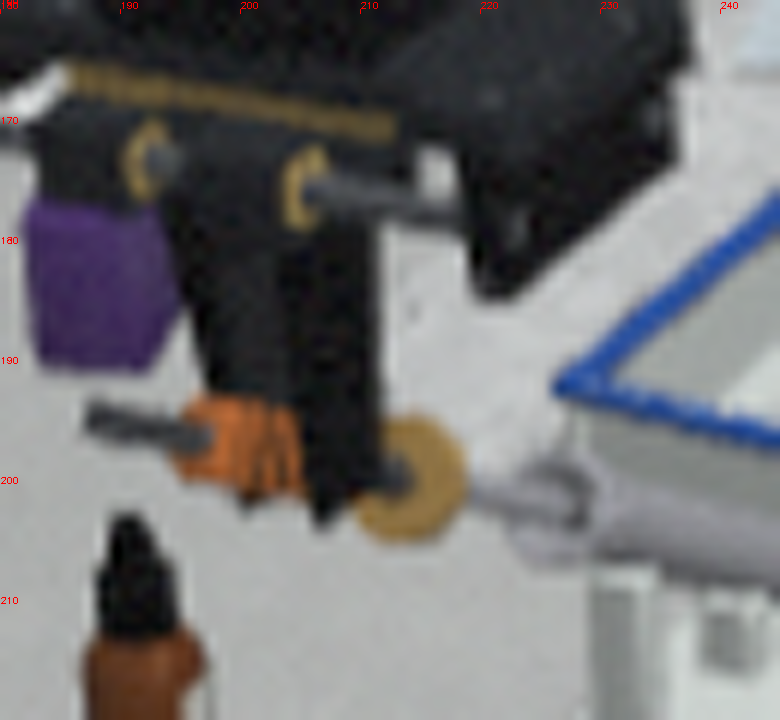

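View pics/t26.png

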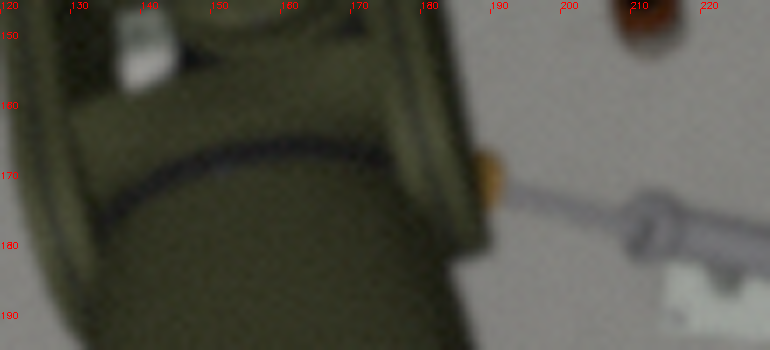

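Call:
servo_tool(motion=[[[0,-0.22,0.04,0.14,0],[0,-0.22,0.02,0.15,0],[0,-0.22,0.01,0.15,0],[0,-0.22,0.01,0.15,0],[0,0,0,0,0]]])

```text
time_s: 19.23
tool_pos: [0.5175, 0.1979, 0.1011]
orientation: [[0.011, 0.998, -0.063], [1.0, -0.012, -0.016], [-0.017, -0.063, -0.998]]
contact_force: [3.3, 1.3, -3.7]
opening: 0.0139
```

Run:
```python
from h import *
S=cam("side");T=cam("top")
go(.519,.188,.0945,-0.9)
crop(S,"s27",180,160,65,60,12)
crop(T,"t27",150,145,90,50,8)
```

```text
pos [0.5178 0.1989 0.102 ] yaw -0.7 tilt 3.68 t 19.3 F [ 1.6 -0.3 -2.8] op 0.0136
units [-0.27  0.05  0.19] turn 0.1909588054989797
```

View pics/s27.png

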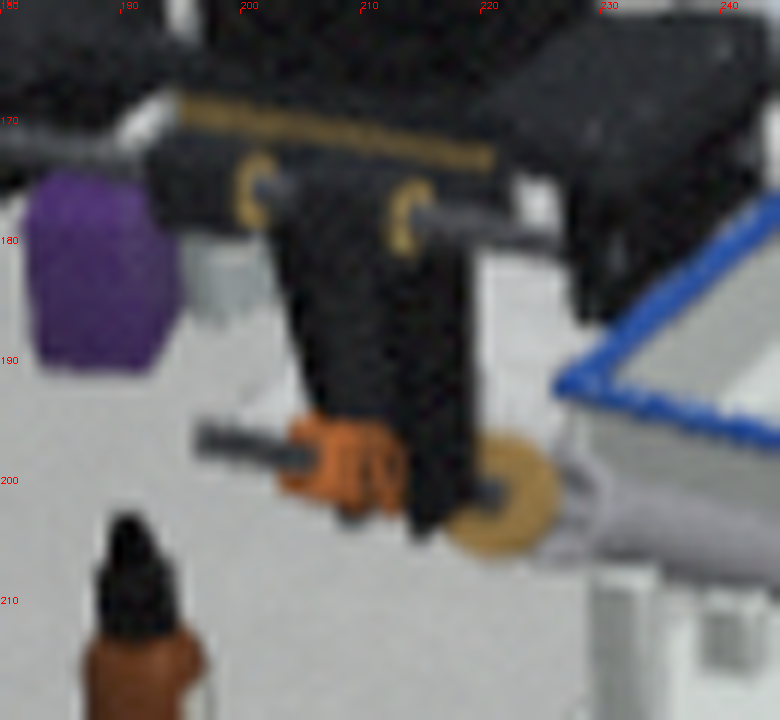

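Call:
servo_tool(motion=[[[0,-0.15,0.02,0.1,0],[0,-0.12,0.02,0.08,0],[0,0,0,0,0]]])

```text
time_s: 19.58
tool_pos: [0.5186, 0.188, 0.0949]
orientation: [[0.012, 0.998, -0.063], [1.0, -0.013, -0.014], [-0.015, -0.063, -0.998]]
contact_force: [0.9, 0.5, -3.1]
opening: 0.0142
```

Run:
```python
from h import *
S=cam("side");T=cam("top")
go(.519,.188,.0945,-0.9)
crop(S,"s28",190,175,55,45,14)
crop(T,"t28",170,150,70,45,10)
```

```text
pos [0.5188 0.1882 0.0952] yaw -0.7 tilt 3.67 t 19.7 F [ 1.6  0.9 -3. ] op 0.0141
units [-0.01  0.01  0.02] turn 0.1914327284063404
```

View pics/s28.png

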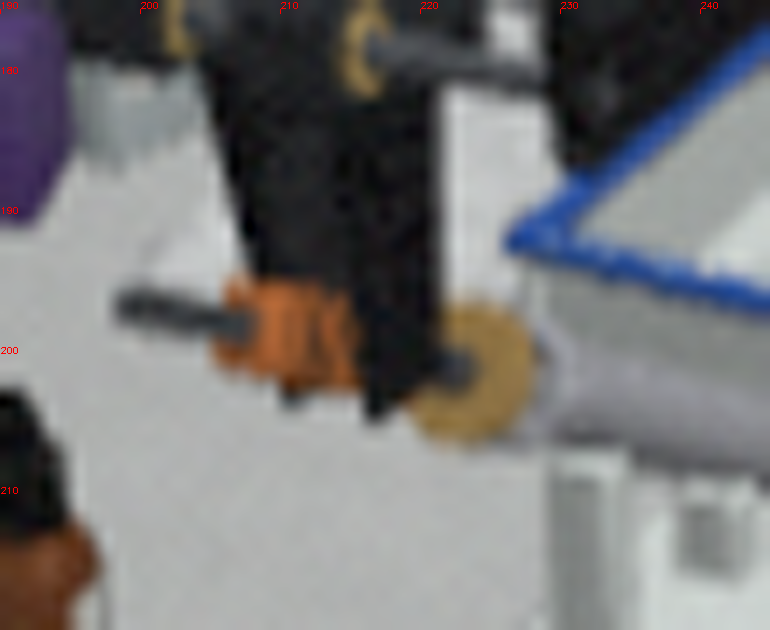

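View pics/t28.png

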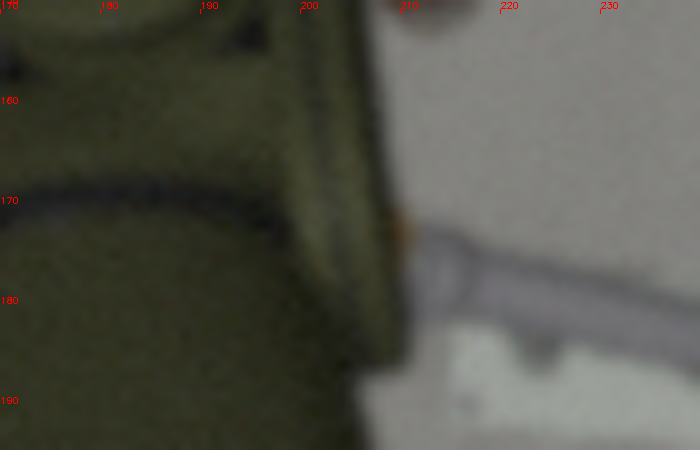

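Call:
servo_tool(motion=[[[0,-0.1,0,0.07,0],[0,0,0,0,0]]])

```text
time_s: 19.85
tool_pos: [0.5185, 0.1843, 0.0925]
orientation: [[0.011, 0.998, -0.062], [1.0, -0.012, -0.014], [-0.014, -0.062, -0.998]]
contact_force: [1.7, -0.1, -2.6]
opening: 0.0134
```

Call:
servo_tool(motion=[[[0,-0.08,0,0.06,0],[0,0,0,0,0]]])

```text
time_s: 20.02
tool_pos: [0.5188, 0.1817, 0.091]
orientation: [[0.011, 0.998, -0.061], [1.0, -0.012, -0.012], [-0.013, -0.061, -0.998]]
contact_force: [-0.2, 1.4, -1.8]
opening: 0.0137
```

Call:
servo_tool(motion=[[[0,-0.1,0,0.07,0],[0,0,0,0,0]]])

```text
time_s: 20.18
tool_pos: [0.5192, 0.1821, 0.092]
orientation: [[0.013, 0.998, -0.06], [1.0, -0.013, -0.002], [-0.003, -0.06, -0.998]]
contact_force: [0.1, -1.0, -0.4]
opening: 0.0137
```

Run:
```python
from h import *
S=cam("side")
go(.519,.18,.09,-0.9)
crop(S,"s29",190,175,55,45,14)
```

```text
pos [0.5193 0.1819 0.092 ] yaw -0.7 tilt 3.43 t 20.2 F [-0.8  1.9 -0.6] op 0.0133
units [-0.05 -0.    0.05] turn 0.16889358663641474
```

View pics/s29.png

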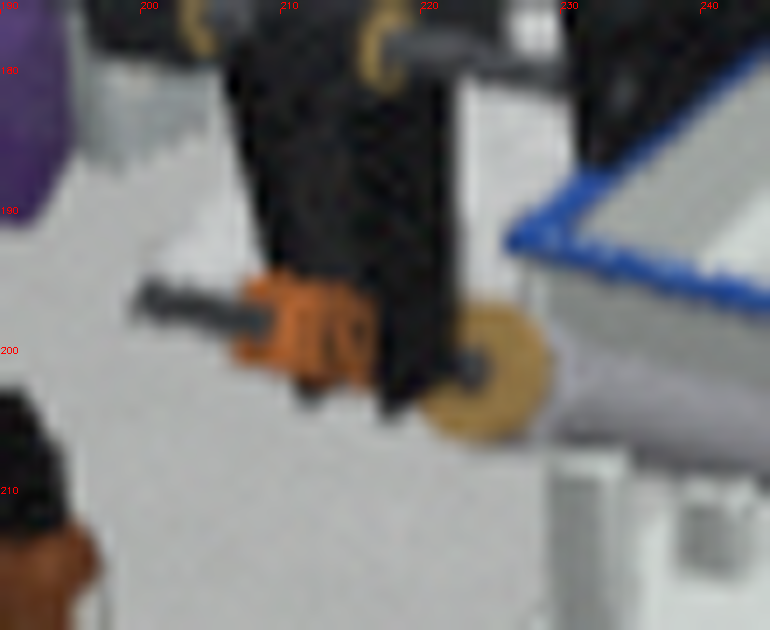

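Call:
servo_tool(motion=[[[0,-0.1,0,0.07,0],[0,-0.1,0,0.07,0],[0,-0.1,0,0.07,0]]])

```text
time_s: 20.48
tool_pos: [0.5196, 0.1814, 0.0923]
orientation: [[0.016, 0.998, -0.058], [1.0, -0.015, 0.022], [0.021, -0.058, -0.998]]
contact_force: [-5.3, 13.0, 11.3]
opening: 0.014
```

Run:
```python
from h import *
S=cam("side")
go(.519,.18,.09,-0.9)
crop(S,"s30",190,175,55,45,14)
```

```text
pos [0.5196 0.1814 0.0924] yaw -0.9 tilt 3.57 t 20.5 F [-5.2 13.1 11.3] op 0.0134
units [-0.04 -0.01  0.06] turn 0.015416551773142828
```

View pics/s30.png

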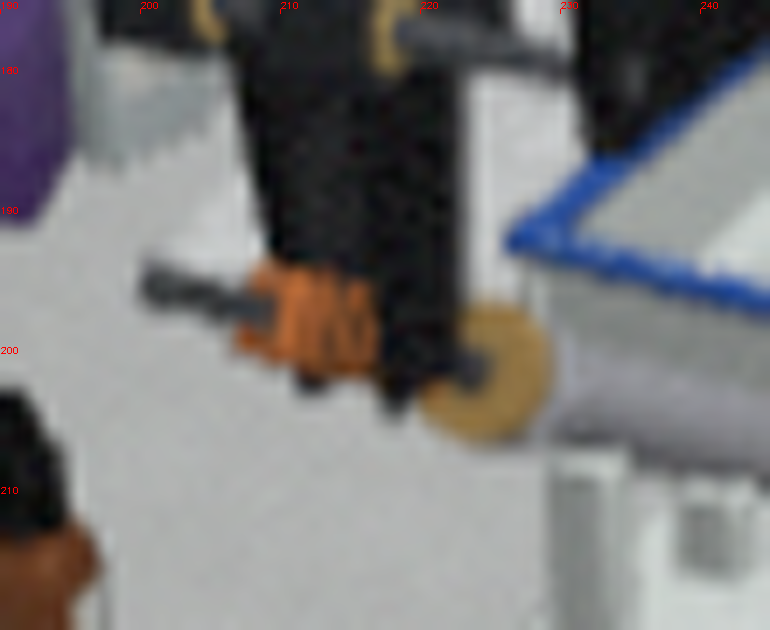

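Call:
servo_tool(motion=[[[0,0,0,0,0],[0,0.15,0,-0.1,0],[0,0.22,0,-0.16,0],[0,0.22,0,-0.16,0],[0,0.22,0,-0.16,0],[0,0.22,0,-0.16,0],[0,0,0,0,0]]])

```text
time_s: 21.12
tool_pos: [0.5209, 0.2239, 0.1246]
orientation: [[0.017, 0.998, -0.061], [1.0, -0.016, 0.018], [0.017, -0.062, -0.998]]
contact_force: [-0.9, 1.8, -1.5]
opening: 0.0136
```

Run:
```python
from h import *
S=cam("side")
go(.519,.265,.148,-0.9)
crop(S,"s31",180,160,65,60,12)
```

```text
pos [0.5206 0.2233 0.1239] yaw -0.9 tilt 3.68 t 21.2 F [ 0.1  0.7 -0.5] op 0.0136
units [ 1.05 -0.09 -0.58] turn -0.008462520017303632
```

View pics/s31.png

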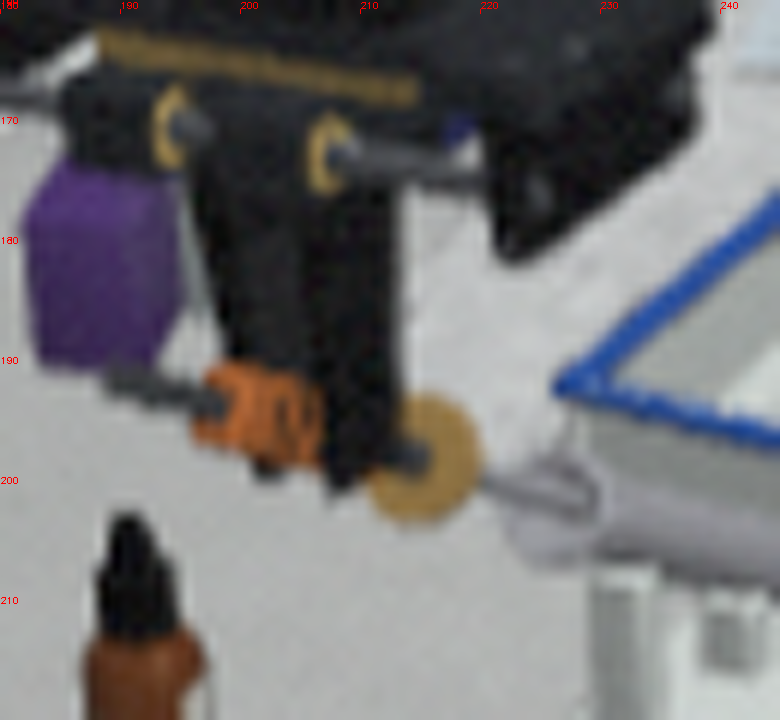

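Call:
servo_tool(motion=[[[0,0.22,0,-0.13,0],[0,0.22,0,-0.13,0],[0,0.22,0,-0.13,0],[0,0.2,0,-0.13,0],[0,0,0,0,0]]])

```text
time_s: 21.58
tool_pos: [0.5224, 0.2602, 0.1464]
orientation: [[0.017, 0.998, -0.063], [1.0, -0.016, 0.016], [0.015, -0.063, -0.998]]
contact_force: [0.3, 0.1, -0.2]
opening: 0.0138
```

Run:
```python
from h import *
S=cam("side")
T=cam("top")
go(.519,.265,.148,-0.9)
crop(S,"s32",180,160,65,60,12)
crop(T,"t32",150,145,90,50,8)
```

```text
pos [0.5219 0.2589 0.1452] yaw -0.9 tilt 3.78 t 21.7 F [ 0.   0.2 -0.5] op 0.0138
units [ 0.15 -0.08 -0.06] turn -0.03716845827992188
```

View pics/s32.png

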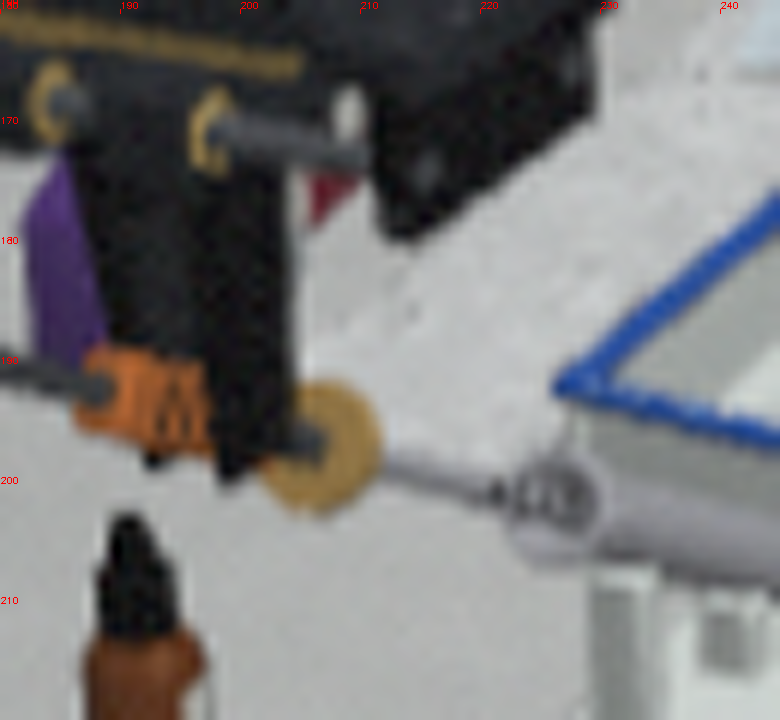

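View pics/t32.png

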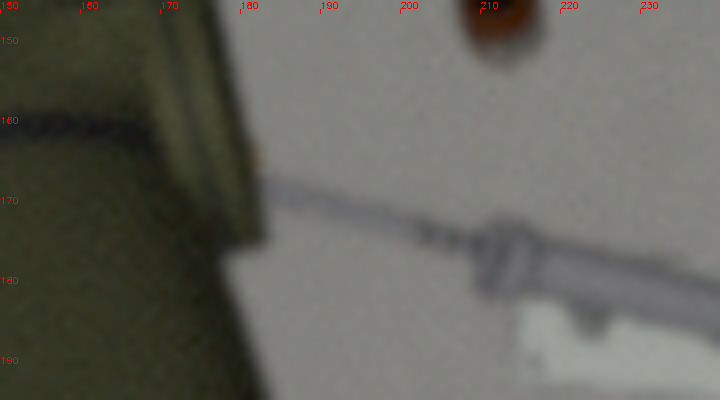

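Call:
servo_tool(motion=[[[0,0.26,0,0.25,0],[0,0.24,0,0.3,0],[0,0.2,0,0.3,0],[0,0.15,0,0.3,0],[0,0,0,0,0]]])

```text
time_s: 22.1
tool_pos: [0.5186, 0.2938, 0.0941]
orientation: [[0.018, 0.998, -0.066], [1.0, -0.018, 0.009], [0.008, -0.066, -0.998]]
contact_force: [0.7, 0.2, 0.9]
opening: 0.0139
```

Run:
```python
from h import *
S=cam("side")
T=cam("top")
go(.519,.30,.075,-0.9)
crop(S,"s33",180,160,65,60,12)
crop(T,"t33",150,145,90,50,8)
```

```text
pos [0.5195 0.2937 0.0961] yaw -1.0 tilt 3.73 t 22.2 F [ 0.4  0.9 -0.8] op 0.0140
units [0.15 0.02 0.53] turn -0.14985456557721477
```

View pics/s33.png

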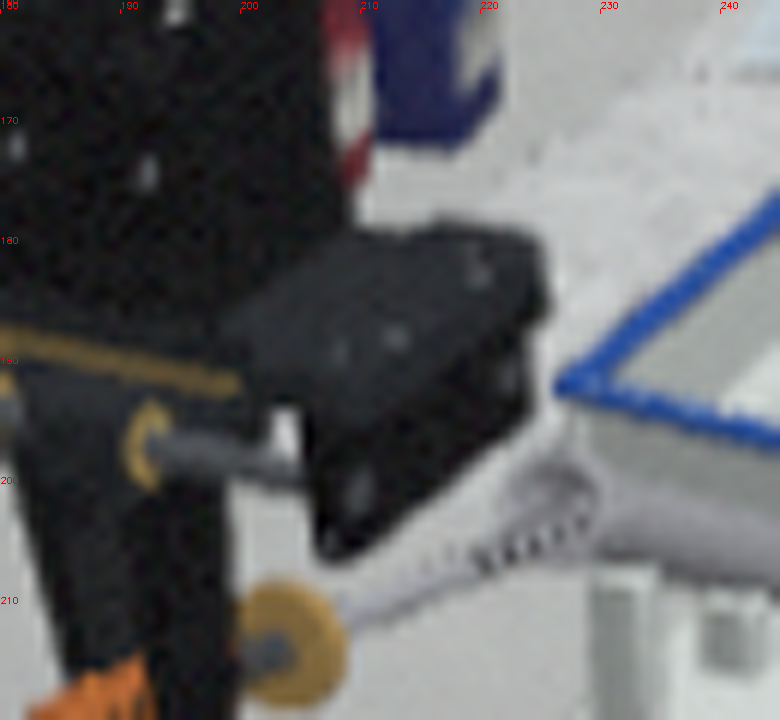

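View pics/t33.png

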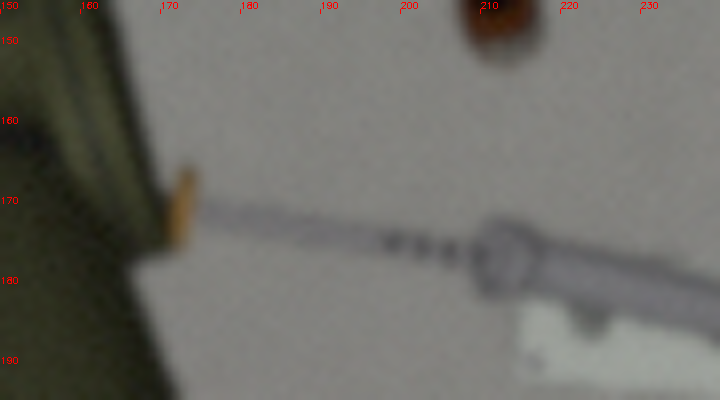

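Call:
servo_tool(motion=[[[0,0.06,0,0.3,0],[0,0.04,0,0.3,0],[0,0.02,0,0.3,0],[0,0,0,0.2,0],[0,0,0,0,0]]])

```text
time_s: 22.62
tool_pos: [0.518, 0.3007, 0.0501]
orientation: [[0.02, 0.998, -0.061], [1.0, -0.019, 0.014], [0.012, -0.061, -0.998]]
contact_force: [0.8, 0.8, 1.4]
opening: 0.0138
```

Run:
```python
from h import *
S=cam("side")
T=cam("top")
go(.519,.30,.05,-0.9)
crop(S,"s34",180,170,65,60,12)
crop(T,"t34",130,145,100,50,8)
```

```text
pos [0.5186 0.3009 0.0515] yaw -1.1 tilt 3.51 t 22.7 F [-0.3 -0.4 -0.5] op 0.0138
units [-0.02  0.01  0.04] turn -0.2303582080081128
```

View pics/s34.png

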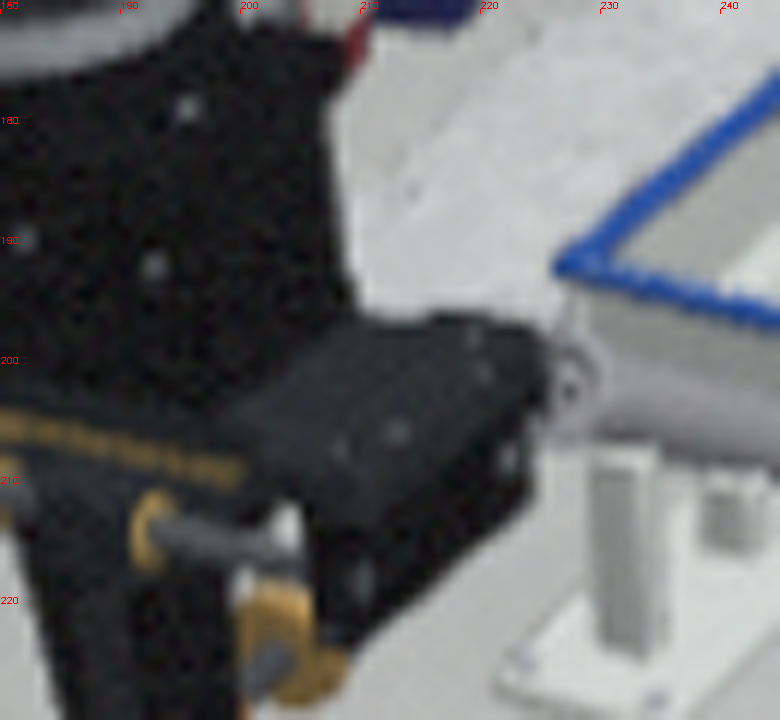

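View pics/t34.png

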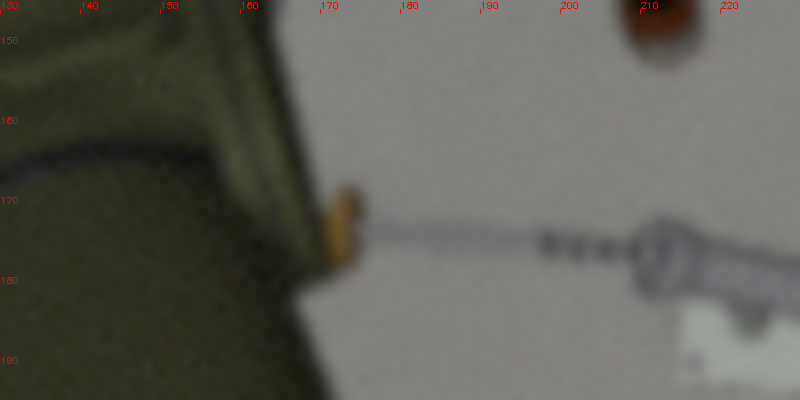

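Call:
servo_tool(motion=[[[0,0.2,0,0,0],[0,0.3,0,0,0],[0,0.4,0,0,0],[0,0.4,0,-0.1,0],[0,0,0,0,0]]])

```text
time_s: 23.13
tool_pos: [0.5209, 0.3581, 0.0574]
orientation: [[0.023, 0.998, -0.058], [1.0, -0.022, 0.018], [0.016, -0.058, -0.998]]
contact_force: [0.6, 0.6, -1.1]
opening: 0.0135
```

Run:
```python
from h import *
S=cam("side")
T=cam("top")
go(.519,.30,.05,-0.9)
crop(S,"s35",160,170,90,70,8)
crop(T,"t35",130,145,100,50,8)
```

```text
pos [0.5202 0.3557 0.0562] yaw -1.3 tilt 3.52 t 23.2 F [-0.4 -0.9 -0.2] op 0.0134
units [-1.39  0.01  0.13] turn -0.40773599347119216
```

View pics/s35.png

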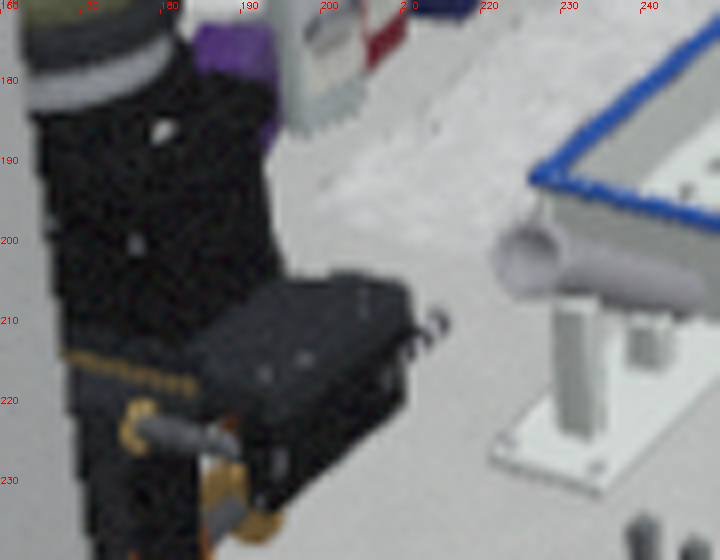

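View pics/t35.png

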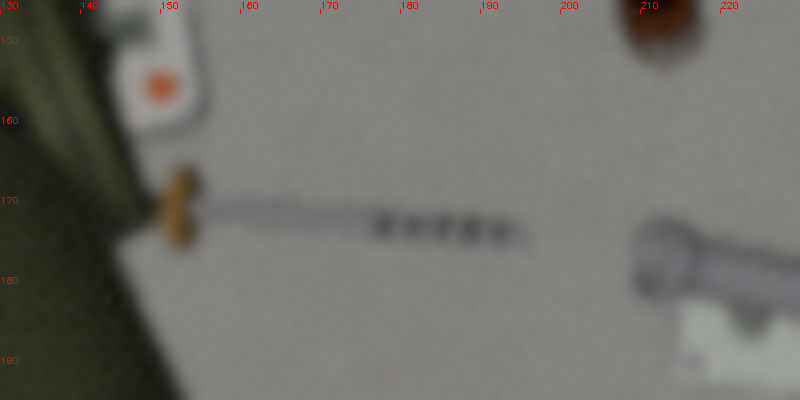

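Run:
```python
from h import *
S=cam("side");T=cam("top")
print("tip",tri(T,(194.8,173.5),S,(215.2,209.2)),"collar",tri(T,(151.8,170.5),S,(189.5,231)))
go(.37,.205,.105,-0.9)
```

```text
tip (array([0.52143554, 0.18662915, 0.09312812]), np.float64(0.000221594487559431)) collar (array([0.52132297, 0.3061287 , 0.09443186]), np.float64(0.0017685796375952914))
pos [0.5199 0.3543 0.0556] yaw -1.4 tilt 3.56 t 23.3 F [-0.2 -0.9 -0.9] op 0.0138
units [-3.81 -3.72 -1.06] turn -0.4849519894146681
```

Call:
servo_tool(motion=[[[0,0,0,-0.5,0],[0,0,-0.3,-0.6,0],[0,0,-0.7,-0.2,0],[0,0,-0.7,0,0],[0,-0.1,-0.7,0,0],[0,-0.3,-0.6,0,0],[0,0,0,0,0]]])

```text
time_s: 23.92
tool_pos: [0.3983, 0.3356, 0.1143]
orientation: [[0.032, 0.997, -0.065], [0.999, -0.031, 0.011], [0.009, -0.066, -0.998]]
contact_force: [1.1, 0.9, -1.9]
opening: 0.014
```

Run:
```python
from h import *
go(.37,.205,.105,-0.9)
```

```text
pos [0.3983 0.3356 0.1143] yaw -1.8 tilt 3.80 t 23.9 F [ 1.1  0.9 -1.9] op 0.0140
units [-3.29 -0.59  0.24] turn -0.8904145907536076
```

Call:
servo_tool(motion=[[[0,-0.5,-0.2,0,0],[0,-0.6,-0.2,0,0],[0,-0.7,-0.1,0,0],[0,-0.7,-0.1,0,0],[0,-0.5,0,0,0],[0,-0.2,0,0,0],[0,0,0,0,0],[0,0,0,0,0]]])

```text
time_s: 24.58
tool_pos: [0.3695, 0.2018, 0.114]
orientation: [[0.035, 0.997, -0.062], [0.999, -0.034, 0.013], [0.011, -0.062, -0.998]]
contact_force: [0.1, 0.1, -0.8]
opening: 0.0137
```

Run:
```python
from h import *
S=cam("side");T=cam("top")
go(.37,.205,.09,-0.9)
cv2.imwrite("pics/s36f.png",S["img"])
crop(S,"s36",190,160,130,100,6)
crop(T,"t36",160,140,130,110,6)
```

```text
pos [0.3695 0.2024 0.114 ] yaw -1.9 tilt 3.62 t 24.7 F [-0.5  0.2 -0.3] op 0.0137
units [0.06 0.05 0.6 ] turn -0.984587249167447
```

View pics/s36.png

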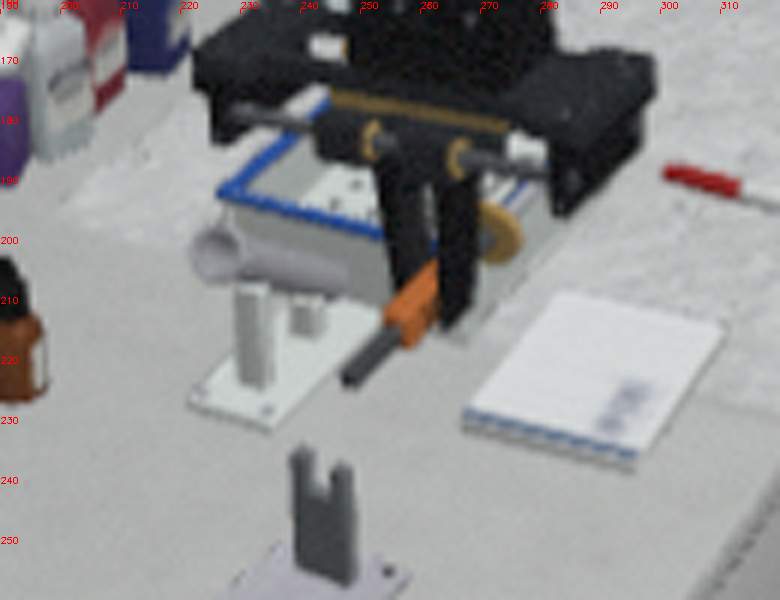

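View pics/t36.png

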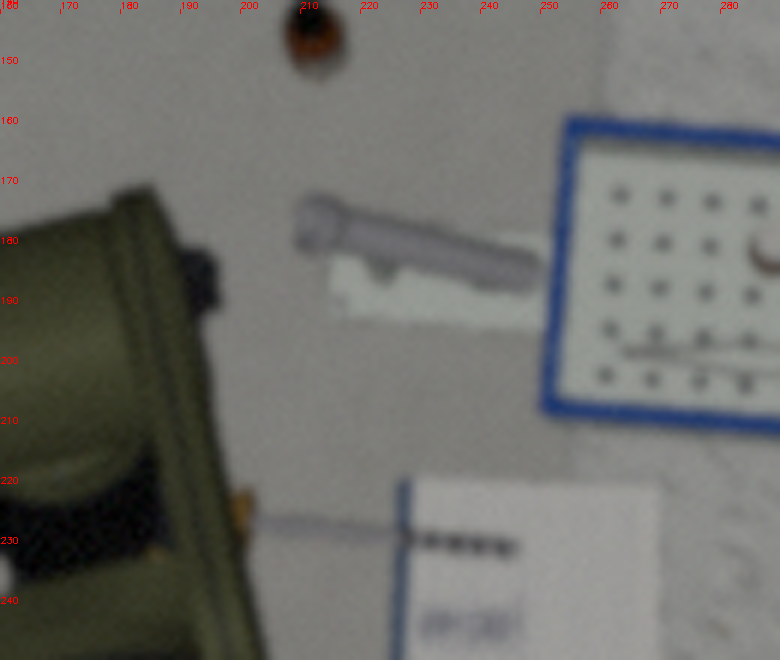

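Run:
```python
from h import *
S=cam("side");T=cam("top")
print("tip",onz(T,(245.7,231),.149),"collar",tri(T,(199.8,226),S,(271,199)))
print("handle tail side/..", onz(S,(247,222),.149))
print("pad corners",[onz(T,p,.009).round(3) for p in ((226.5,219.7),(269,221))])
go(.37,.205,.09,-0.9); s=r.sense(); print(s["dq"].round(3))
crop(T,"t37",230,150,110,90,7)
cv2.imwrite("pics/tf.png",T["img"])
```

```text
tip [0.36750576 0.03235061 0.149     ] collar (array([0.37070401, 0.15087113, 0.14626305]), np.float64(0.0017405486402286034))
handle tail side/.. [0.37100344 0.27627464 0.149     ]
pad corners [array([0.412, 0.094, 0.009]), array([ 0.418, -0.029,  0.009])]
pos [0.3693 0.2026 0.114 ] yaw -1.8 tilt 3.63 t 24.8 F [-0.8  0.6 -1.2] op 0.0143
units [0.05 0.05 0.6 ] turn -0.9242528513664752
[ 0.003  0.001  0.001 -0.003  0.001 -0.002]
```

View pics/tf.png

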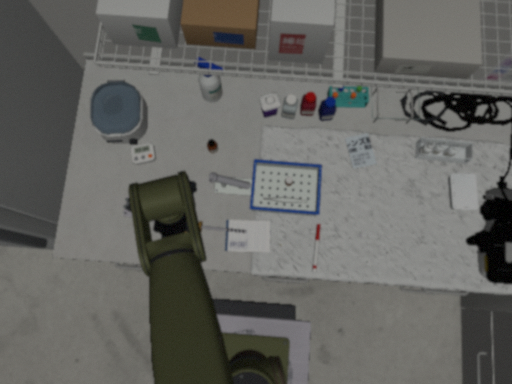

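Run:
```python
from h import *
print(job.sign_off())
go(.37,.205,.09)
```

```text
the job is handed in; nothing more can be done
None
the job is handed in; nothing more can be done
```

I put the tweezers and the vial into the soak bath and let go of both. I then took the rod from its stand and slid it down the tube. I drew it right out and handed the job in with the rod held level over the notepad, at about 25 s. The hand-in gave no verdict.

**Insertion:** the moves cannot tilt the tool, so I used the tube's mouth to swing the rod in the grip, first down to about 35° and then back to level.

**Last checks:**
- **Vial and tweezers:** both show inside the basin in the last top picture.
- **Collar:** it met the mouth with about 17 N along the tube. In the picture it sits against the rim.
- **Rod attitude:** two rough estimates gave level within about 1–2°.
- **Tip position:** about (0.368, 0.032) m, roughly 40 mm inside the nearest edge of the page and about 14 cm above it. The tip was placed on a plane at the height worked out from the tool pose; the collar measured from both cameras (0.146 m) agreed with it.
- **Bystanders:** the timer, oil bottle and marker appear where they were.

**What disagreed:**
- **Fingertips:** they appeared about 19–20 mm short of the reported tool point. Touching down with no contact at z = −17 mm agreed with that, so I worked from that offset.
- **Cameras:** the side and top views differed by up to about 10 mm in y on single-plane measurements. I aligned the rod to the tube by comparing the two in the same pictures instead.
- **Tool tilt:** it drifted to about 3.6° from vertical over the run, mostly a roll about the rod's own axis.

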